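Load the necked check source into the well counter with tongs

ROBOT

A 7-joint arm with a two-finger parallel gripper is mounted at the origin on the work surface. World frame = base frame: x ahead of the robot, y to its left, z up, the work surface at z = 0. Lengths are in m, angles in rad, forces in N, time in s.
With the tool pointing down it reaches from about 0.4 to 0.85 m from the base axis. Payload 4.5 kg.
Tool frame: the origin (TCP) lies on the centre line of the jaws, within the pads' length; the fingertips stand 17 mm ahead of it and the grasp point (between the pads) lies 2 mm behind it (r.tip_reach is the distance from the TCP to the fingertips, in m); z points along the fingers, y is the line along which they close (so a half turn about z gives the same grasp; the last joint's range is limited). The gripper opens to 88 mm and grips with 3 to 60 N. Pads are 18 mm wide; open, the fingers measure 123 mm over their backs; the gripper's body (75 mm by 187 mm) begins 45 mm behind the grasp point.
Start: joints at [-1.29, 0.689, -0.195, 1.565, 0.157, 0.902, -0.215], TCP at [0.153, 0.606, 0.256] pointing down, gripper open.
Joint ranges: [-3.01, 3.01], [-0.46, 2.08], [-1.47, 1.51], [0.13, 2.56], [-1, 4.14], [0.04, 2.09], [-2.66, 2.66]. Speed limits (rad/s): [2.57, 2.57, 3.14, 3.14, 3.14, 3.14, 3.14].

INTERFACE

Orientations are given as a unit quaternion [x, y, z, w].
In Python, from plant import r gives the robot as it stands.
- The arm moves only by the tool step_arm, never from a script. Its argument "steps" is a list of rows, each a list of 7 numbers: the shift along the tool's x, y, z in cm, then the turn, a rotation vector about the tool's x, y, z in degrees, then the gripper's target within -1 to 1 (shut at 1, half-way at 0, fully open at -1). A call has 1 to 8 rows; each row shifts and turns the commanded pose from where the row before left it, along the tool's axes as they then stand; what a row does not reach is not made up. A row lasts 1/8 s, in which the tool goes at most 62.5 mm and 10.7 degrees, less where a joint would pass 70% of its speed; a pose out of reach is approached as far as the arm can. A call with a gripper value outside its range is refused whole. The fingers move at their own pace and stop on an object; "force" is the grip in N (left out, the last holds). Time passes only in rows, so rows that do not move let the fingers close. It gives the time, the measured TCP pose, the force, the opening and the grip force at its end, in the units of the state.
- r.get_state(): the state, without advancing time (a new reading comes with each control period).
- r.snapshot(name): name is "scene" or "top" or "wrist"; returns a dict with "pixels" (480x640x3 uint8, red, green, blue), "fx", "fy", "cx", "cy" (pixels), "cam_to_world" (4x4, takes a point from camera to world coordinates). Camera axes: x right, y down, z forward; pixel columns grow to the right and rows downward; lengths in m; the calibration is good to about 2 mm. A picture is of the moment at which its call begins. There is no depth.
- r.finish_job(): hands the job in; it is judged then, once.
The state is a dict: "clock": time; "q": joint angles; "qd": joint speeds; "joint_torque": joint torques, N m; "tool_pos": TCP position; "eef_rot": TCP orientation; "contact_force": force on the tool from outside, world axes, zero at the start; "moment": the same for the moment, N m; "opening": opening from 0.0 (shut) to 1.0 (fully open); "finger_force": force on a finger pad.
Only numpy, scipy, OpenCV 4.12 (cv2) and the standard library are available. Lean on these libraries where they do the work, as an engineer would, in place of code of your own. Each camera call takes 0.05 s, during which the arm holds its last target. There are 200 camera calls.

TASK

With the sprung tongs, take the necked check source (the one with a waist under a mushroom head) by its neck out of the storage block and push it down the counter's well until it clicks home on the lift platform - nobody knows how deep the platform was last set, so feel for the stop and neither squeeze nor push hard (push with no more than about 15 N). Keep the gripper itself off the source. Then stand the tongs back in their holder, jaws down as you found them, let go, and leave everything else where it is.

Things in the scene. Friction and masses are not known exactly. Their poses are not given: they have to be found in the camera images.
- tongs_grip (a point): Sprung steel tongs, 105 mm long, 80 g, upright in the holder, jaws down. Point on their centre line, half-way up the two ribbed grip plates (20 mm wide, 44 tall), 41 mm below the top, 64 above the jaw bottoms. z up; y = the way they squeeze. At rest 40 mm over the plates here; 30 mm, plates parallel, when shut on a 12 mm neck.
- tong_left (a joint): Left arm's angle, rad (right arm alike): 0 sprung open, about 0.14 shut on a 12 mm neck, stop 0.22. Up to 0.08 the open jaws pass over an 18 mm head. Held at 0.03 to 0.08 the tongs stay in hand with open jaws; relaxed to 0 they fall. The spring takes 3 N a plate at first, 8 N at the neck; of any more about a third reaches each jaw (25 to 40 N a plate is plenty).
- tongs_jaw (a point): Point midway between the jaws, 60 mm below tongs_grip (same axes). The jaws are cupped (V) steel blocks, 8 mm tall (4 mm above and below this point), 16 mm wide along x; the gap between them is about 34 mm at rest. Their bottoms are the lowest part of the tongs.
- source_neck (a point): Necked steel source, 89 mm tall, 50-80 g. Point on its axis (z, up) half-way up the neck (12 mm across, 10 tall); above it a mushroom head, 18 mm across, 9 tall; below a collar 30 mm across, 4 thick, then a body 22 mm across, 66 long, its foot (tapered over 8 mm) 75 mm below this point. Jaws may push down on the collar's top, 5 mm below this point.
- source_collar (a point): Centre of the underside of that source's collar, 9 mm below source_neck, 66 mm above the foot; by this collar it hangs in a socket of the block with 1.5 mm play. Round the body, 34 mm above the foot, runs a groove 1.7 mm deep for the well's clips.
- source_b_top (a point): Another source with the same body and collar and a straight knob 20 mm across, 18 mm tall, no neck; point at the knob's middle. Its top is 22 mm above the block, so lift the necked one well clear of it. Leave it.
- source_c_top (a point): Another source with the same body and collar and a wide flat cap 28 mm across, no neck; point in the cap. Leave it.
- block: Fixed grey storage block, 58 (x) by 180 (y) by 75 mm tall, origin under its centre. Three sockets go straight through from the top at y = -60, 0 and 60 mm, each holding one source by its collar; which source is where varies.
- well_mouth (a point): Centre of the well's mouth, level with the top of the 90 mm square steel plate on the counter's deck, 90 mm above the table; z up, x to the back. Round bore 24 mm across. Inside, 39 to 63 mm down, is the lift platform, a firm stop at an unknown height that differs each time. A source standing on it has its collar 3 to 27 mm above the plate.
- clip_a (a joint): Sprung clip in the bore, on its +y side, 34 mm above the lift platform: 0 m when free or sprung into the source's groove (home), 0.0015 when pushed aside by the source's body. Pushing a source past the two clips takes about 4 to 10 N, then it clicks and stands on the platform; just let go, it stays up on the clips.
- clip_b (a joint): The like clip on the -y side.
- counter: White well counter, 360 (x) by 320 (y) mm, origin under its centre, fixed. Low front deck 87 mm high with the well at x = -85 mm; housing 165 mm high from x = 30 mm back, a sloping panel before it from x = -10 mm.
- holder_floor (a point): Centre of the slot floor of the fixed tong holder, 6 mm above the table. z up, y along the slot: 22 mm wide (x), 60 long (y), 32 deep, flared lips to 44 mm above the table. Tongs stand in it with jaw bottoms on the floor, tongs' y along the slot, tongs_grip 64 mm above this point; over the jaws' outsides 51 mm open, 23 shut.
- plug: Steel shielding plug of the well, 60 mm across, 44 mm tall, with a knob, on the counter's deck about 105 mm to the left (+y) of the well; origin under its centre. Leave it.
- flask: Glass bottle, 72 mm across, 150 mm tall, beyond the block; origin under its centre. Leave it.
- beaker: Glass beaker, 66 mm across, 85 mm tall; origin under its centre. Leave it.
- marker: Marker pen lying down, 130 mm long, 13 mm thick. Leave it.

How it is judged:
On the way, in this order (a step that is already met when the one before it is completed fails the run):
1. the squeezed tongs, held by the gripper, carry the necked source clear of the block (z of source_collar in the frame of block above 0.142 m and contact force between tongs and source above 1 N and contact force between the fingers and tongs above 1 N), for 0.2 s.
2. the source is clicked home in the well, both clips sprung into its groove, the tongs still in hand (horizontal distance between source_collar and well_mouth below 0.003 m and z of source_collar in the frame of well_mouth below 0.0285 m and angle between source_neck's own z axis and vertical below 0.07 rad and value of joint each of clip_a, clip_b below 0.0008 m and contact force between the fingers and tongs above 1 N), for 0.2 s.
3. the tongs have let go of the source (all of step 2 and contact force between tongs and source below 0.1 N and distance between tongs_jaw and source_neck above 0.03 m), for 0.1 s.
At the end, for the whole second after the job is handed in: The source stands upright in the well (collar at most 28.5 mm above the plate, centred to 3 mm), both clips sprung into its groove to 0.8 mm; the tongs stand in the holder's slot, jaws on its floor, centred to 15 mm and leaning under 14 degrees; all let go and at rest (horizontal distance between source_collar and well_mouth below 0.003 m and z of source_collar in the frame of well_mouth below 0.0285 m and angle between source_neck's own z axis and vertical below 0.07 rad and value of joint each of clip_a, clip_b below 0.0008 m and x of tongs_grip in the frame of holder_floor between -0.015 and 0.015 m and y of tongs_grip in the frame of holder_floor between -0.015 and 0.015 m and z of tongs_grip in the frame of holder_floor between 0.05 and 0.07 m and angle between tongs_grip's own z axis and vertical below 0.25 rad and linear speed of source below 0.01 m/s and linear speed of tongs below 0.02 m/s); the robot touches nothing.
It fails at once if the source is pushed down on the lift platform with more than 22 N, or jammed in the counter with more than 50 N (contact force between source and lift_c0 above 22 N or contact force between source and counter above 50 N).
It fails at once if the tongs squeeze or push the source with more than 60 N (both jaws added up) (contact force between tongs and source above 60 N).
It fails at once if the gripper or arm touches the necked source (contact force between any of the fingers, the arm and source above 0.3 N).
It fails at once if the tongs or the source tip over or are dropped (angle between tongs_grip's own z axis and vertical above 0.7 rad or angle between source_neck's own z axis and vertical above 0.6 rad).
It fails at once if another source is pulled out of place (15 mm) or a bystander shifted by more than 30 mm (distance of any of source_b_top, source_c_top from where it was at the start of the episode above 0.015 m or distance of any of plug, flask, beaker, marker from where it was at the start of the episode above 0.03 m).
It also fails if it takes over 56 s, if anything falls off the work surface, if the arm or the gripper's body presses on something with over 40 N, if the wrist force passes 120 N, or if a joint passes its speed limit or range.

## Working session

There is one attempt and no reset: what is moved stays moved. The work goes in short steps, Python scripts to look and compute and a tool call to move; the robot and the scene stay as the last step left them, time stands still between calls to the robot, and variables do not carry over. Pictures are saved under pics/ and viewed, at most 10 in all, crops included, and the job is handed in when it is done.

Besides the shell and the picture viewer there is one more tool, called after "Call:" by a JSON object that holds its "method" and its "body", one argument or row to a line. step_arm: Moves the arm, as the interface text tells. Its arguments: {"type":"object","properties":{"steps":{"type":"array","items":{"type":"array","items":{"type":"number"}}},"force":{"type":"number"}},"required":["steps"]}

```bash
ls; mkdir -p pics; cat > h.py <<'E'
from plant import r
import numpy as np, cv2, json
def snap(cam,name):
    s=r.snapshot(cam); im=s["pixels"][:,:,::-1].copy(); cv2.imwrite(f"pics/{name}.png",im)
    json.dump({k:(np.array(s[k]).tolist()) for k in ("fx","fy","cx","cy","cam_to_world")},open(f"pics/{name}.json","w")); return im
def ray(name,u,v):
    c=json.load(open(f"pics/{name}.json")); T=np.array(c["cam_to_world"])
    d=T[:3,:3]@np.array([(u-c["cx"])/c["fx"],(v-c["cy"])/c["fy"],1]); return T[:3,3],d
def atz(name,u,v,z):
    o,d=ray(name,u,v); return (o+d*(z-o[2])/d[2]).round(4)
def proj(name,p):
    c=json.load(open(f"pics/{name}.json")); T=np.linalg.inv(np.array(c["cam_to_world"])); q=T[:3,:3]@np.array(p)+T[:3,3]
    return np.round([c["fx"]*q[0]/q[2]+c["cx"],c["fy"]*q[1]/q[2]+c["cy"]],1)
def crop(name,x,y,w,h,k,out):
    im=cv2.imread(f"pics/{name}.png")[y:y+h,x:x+w]; cv2.imwrite(f"pics/{out}.png",cv2.resize(im,None,fx=k,fy=k,interpolation=cv2.INTER_CUBIC))
E
python3 - <<'E'
from h import *
snap("top","t0"); snap("scene","s0")
for n in("t0","s0"):
    c=json.load(open(f"pics/{n}.json"));print(c["fx"],np.array(c["cam_to_world"]).round(3).tolist())
print({k:np.round(v,3).tolist() for k,v in r.get_state().items()}, r.tip_reach)
E
```

```text
pics
619.3776158563417 [[-0.029, -0.997, 0.066, 0.488], [-1.0, 0.029, -0.007, -0.015], [0.005, -0.067, -0.998, 1.241], [0.0, 0.0, 0.0, 1.0]]
448.8813514946785 [[0.058, 0.544, -0.837, 1.51], [0.998, -0.041, 0.043, -0.077], [-0.011, -0.838, -0.546, 0.669], [0.0, 0.0, 0.0, 1.0]]
{'clock': 0.1, 'q': [-1.29, 0.69, -0.195, 1.566, 0.157, 0.903, -0.215], 'qd': [-0.0, -0.003, 0.0, -0.002, 0.001, -0.0, 0.0], 'joint_torque': [-0.004, -52.85, -1.272, -15.384, -0.053, 0.002, 0.0], 'tool_pos': [0.153, 0.606, 0.255], 'eef_rot': [0.123, 0.992, -0.001, -0.0], 'contact_force': [-0.211, 0.337, -0.456], 'moment': [-0.058, -0.032, 0.034], 'finger_force': 0.0, 'opening': 1.0} 0.017
```

View pics/t0.png

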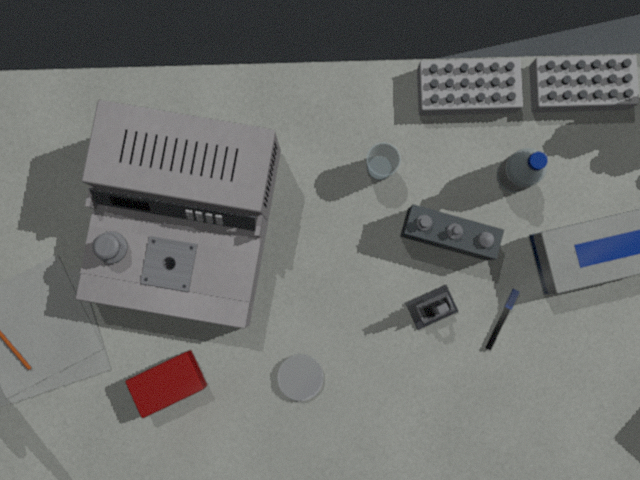

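View pics/s0.png

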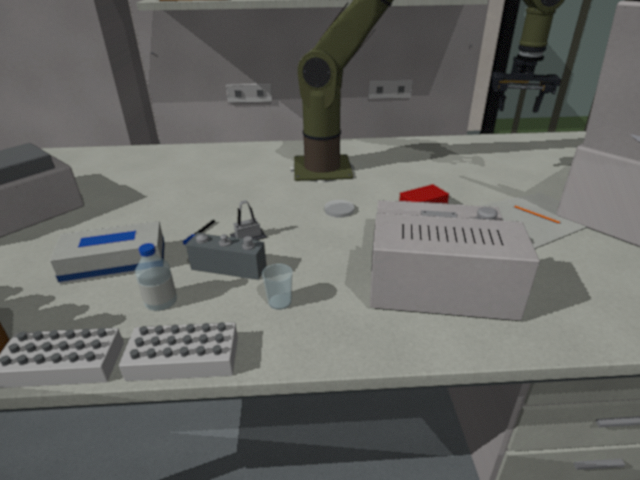

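The top view shows the holder and tongs at about (433,307), the block's sources at (424,222), (455,231) and (486,240), and the well at (170,264). I'll enlarge these areas.

```bash
python3 - <<'E'
from h import *
a=cv2.imread("pics/t0.png")
s=cv2.imread("pics/s0.png")
A=cv2.resize(a[200:335,395:515],None,fx=3.33,fy=4.44/4.44*3.33,interpolation=cv2.INTER_CUBIC)
B=cv2.resize(a[225:300,130:210],(400,375),interpolation=cv2.INTER_CUBIC)
C=cv2.resize(s[190:285,180:280],(400,380),interpolation=cv2.INTER_CUBIC)
im=np.zeros((600,800,3),np.uint8); A=A[:450]
im[:A.shape[0],:399]=A[:,:399]; im[:300,400:]=cv2.resize(B,(400,300))*0+cv2.resize(a[225:285,130:210],(400,300),interpolation=cv2.INTER_CUBIC)
im[300:600,400:]=cv2.resize(s[195:270,180:280],(400,300),interpolation=cv2.INTER_CUBIC)
cv2.imwrite("pics/c0.png",im)
E
```

```text
(no output)
```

View pics/c0.png

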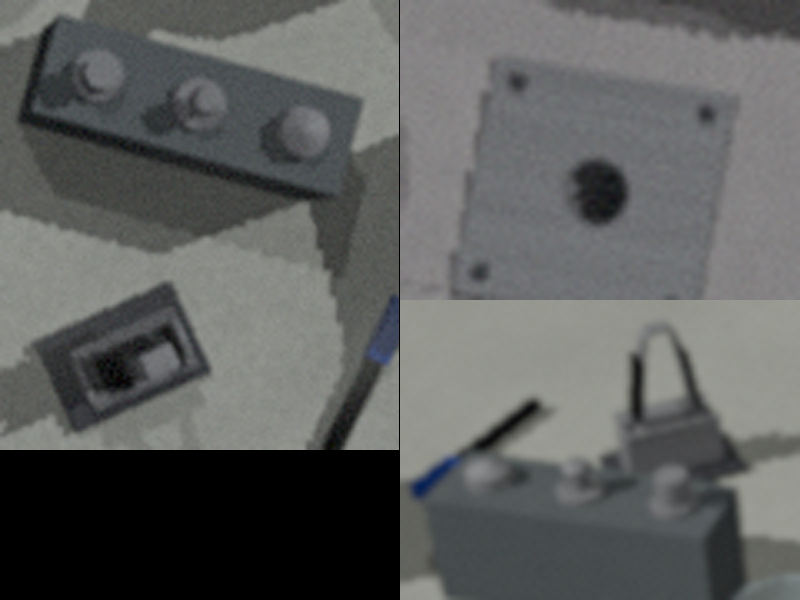

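```bash
python3 - <<'E'
from h import *
f=lambda x,y:(x/3.325+395,y/3.33+200)
A=lambda x,y,z:atz("t0",*f(x,y),z)
print("head",A(207,102,.094)); print("collar mid",A(200,103,.079)); L=A(98,77,.08);R=A(303,133,.08);print(L,R,np.degrees(np.arctan2(*(L-R)[:2])))
print("holder corners",[A(*p,.044)for p in((38,345),(168,283),(210,372),(80,430))], "tong bow",A(158,358,.111),A(133,363,.04))
w=atz("t0",600/5-80+130-0*1 if 0 else (600-400)/5+130,190/5+225,.09);print("well",w)
print("screws",[atz("t0",(x-400)/5+130,y/5+225,.09) for x,y in((517,82),(706,115),(480,271))])
q=r.get_state()
from scipy.spatial.transform import Rotation as Ro
print(Ro.from_quat(q["eef_rot"]).as_matrix().round(3))
E
```

```text
head [ 0.5873 -0.2705  0.094 ]
collar mid [ 0.5881 -0.2699  0.079 ]
[ 0.6044 -0.2124  0.08  ] [ 0.5693 -0.3272  0.08  ] 17.000966606317455
holder corners [array([ 0.4534, -0.1776,  0.044 ]), array([ 0.487 , -0.2545,  0.044 ]), array([ 0.435 , -0.2766,  0.044 ]), array([ 0.4039, -0.2   ,  0.044 ])] tong bow [ 0.4464 -0.2338  0.111 ] [ 0.4413 -0.233   0.04  ]
well [0.5426 0.2648 0.09  ]
screws [array([0.5837, 0.2952, 0.09  ]), array([0.5693, 0.2251, 0.09  ]), array([0.5138, 0.3096, 0.09  ])]
[[-0.97   0.244 -0.   ]
 [ 0.244  0.97  -0.002]
 [-0.    -0.002 -1.   ]]
```

Call:
{"method": "step_arm", "body": {
  "steps": [
    [0,0,-1,0,0,-9.4,-1],
    [0,0,-1,0,0,-9.4,-1],
    [0,0,-1,0,0,-9.4,-1],
    [0,0,-1,0,0,-9.4,-1],
    [-1.95,-5.17,0,0,0,0,-1],
    [-1.95,-5.17,0,0,0,0,-1],
    [-1.95,-5.17,0,0,0,0,-1],
    [-1.95,-5.17,0,0,0,0,-1]
  ]
}}

```text
clock: 1.1
tool_pos: [0.3077, 0.4458, 0.2954]
eef_rot: [-0.203, 0.979, -0.0, -0.0]
contact_force: [-0.3, 0.1, -0.1]
opening: 1.003
finger_force: 0.0
```

Call:
{"method": "step_arm", "body": {
  "steps": [
    [-1.95,-5.17,0,0,0,0,-1],
    [-1.95,-5.17,0,0,0,0,-1],
    [-1.95,-5.17,0,0,0,0,-1],
    [-1.95,-5.17,0,0,0,0,-1],
    [-1.95,-5.17,0,0,0,0,-1],
    [2.68,-4.61,0,0,0,0,-1],
    [2.68,-4.61,0,0,0,0,-1],
    [2.68,-4.61,0,0,0,0,-1]
  ]
}}

```text
clock: 2.1
tool_pos: [0.4797, 0.0883, 0.2954]
eef_rot: [-0.203, 0.979, -0.0, -0.0]
contact_force: [0.3, -0.9, 1.2]
opening: 1.005
finger_force: 0.0
```

Call:
{"method": "step_arm", "body": {
  "steps": [
    [2.68,-4.61,0,0,0,0,-1],
    [2.68,-4.61,0,0,0,0,-1],
    [2.68,-4.61,0,0,0,0,-1],
    [2.68,-4.61,0,0,0,0,-1],
    [2.68,-4.61,0,0,0,0,-1],
    [2.68,-4.61,0,0,0,0,-1],
    [0,0,0,0,0,0,-1],
    [0,0,0,0,0,0,-1]
  ]
}}

```text
clock: 3.1
tool_pos: [0.4427, -0.2267, 0.2954]
eef_rot: [-0.203, 0.979, 0.001, -0.0]
contact_force: [0.2, 0.8, -0.1]
opening: 1.004
finger_force: 0.0
```

```bash
cat >> h.py <<'E'
from scipy.spatial.transform import Rotation as Ro
def go(p,yaw=None):
    "tool-frame shift in cm to p, and yaw turn about tool z (deg) so tool y has world yaw (deg from +y, CCW); shift is before the turn"
    s=r.get_state(); M=Ro.from_quat(s["eef_rot"]).as_matrix(); d=M.T@(np.array(p)-s["tool_pos"])*100
    y=np.degrees(np.arctan2(-M[0,1],M[1,1])); return d.round(2), (None if yaw is None else round(y-yaw,1)), "pos",np.round(s["tool_pos"],4),"yaw",round(y,2),"tilt",M[:,2].round(4),"F",np.round(s["contact_force"],2)
E
python3 - <<'E'
from h import *
snap("wrist","w0"); print(go((.445,-.227,.30),23.6)); print(np.round(r.get_state()["q"],2))
E
```

```text
(array([-0.14, -0.17, -0.44]), np.float64(-0.0), 'pos', array([ 0.443 , -0.226 ,  0.2956]), 'yaw', np.float64(23.58), 'tilt', array([-1.0e-04,  1.1e-03, -1.0e+00]), 'F', array([0.39, 0.64, 0.52]))
[ 0.68  0.49 -0.45  1.88  0.28  0.83  2.06]
```

View pics/w0.png

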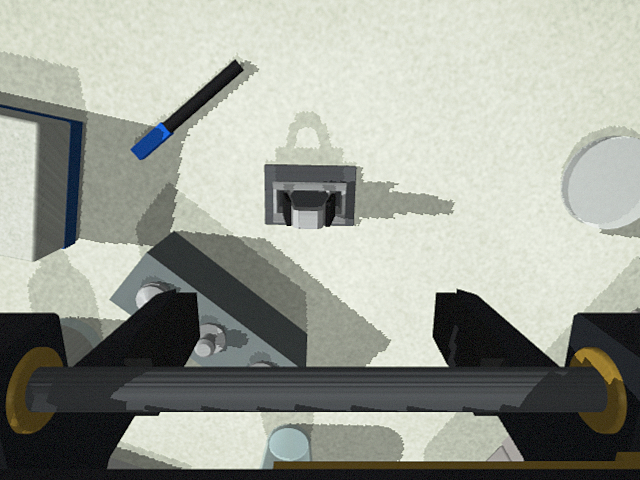

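The holder is aligned with the picture at (265–355,165–225), with the tongs' bow near (311,215). The necked source shows at (207,340). I'll enlarge the tongs.

```bash
python3 - <<'E'
from h import *
crop("w0",250,150,120,90,6.6,"c1")
c=json.load(open("pics/w0.json"));print(c["fx"],np.array(c["cam_to_world"]).round(3).tolist())
E
```

```text
426.5885501620005 [[-0.398, 0.882, 0.251, 0.378], [0.917, 0.383, 0.11, -0.256], [0.001, 0.274, -0.962, 0.425], [0.0, 0.0, 0.0, 1.0]]
```

View pics/c1.png

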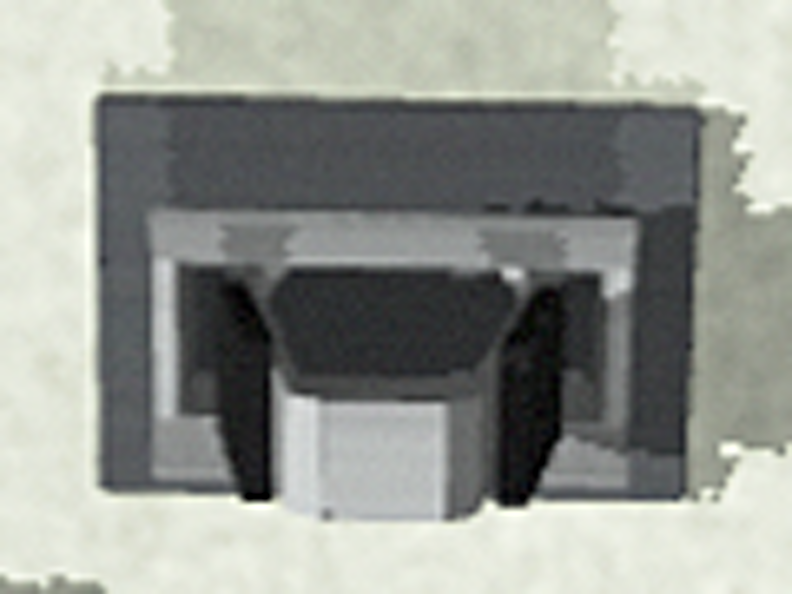

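```bash
python3 - <<'E'
from h import *
A=lambda x,y,z:atz("w0",x/6.6+250,y/6.6+150,z)
s=r.get_state();M=Ro.from_quat(s["eef_rot"]).as_matrix()
def sh(n,p): print(n,p,(M.T@(p-np.array(s["tool_pos"]))*100).round(2))
sh("lip",A(393.5,349,.044)); sh("outer",A(395,294,.044)); sh("bow",A(384,459,.111))
sh("plate nearcorners mid",A(388,502,.092)); sh("L",A(243,502,.092)); sh("R",A(532,505,.092)); sh("plate bottom L",A(220,370,.048))
print("holder outer corners",[A(*p,.044) for p in((98,95),(700,105),(690,498),(100,490))])
print("lip corners",[A(*p,.044) for p in((150,213),(637,218),(630,487),(152,480))])
E
```

```text
lip [ 0.4472 -0.2317  0.044 ] [-0.15 -0.71 25.16]
outer [ 0.4401 -0.2345  0.044 ] [ 0.62 -0.69 25.16]
bow [ 0.4472 -0.2319  0.111 ] [-0.14 -0.72 18.46]
plate nearcorners mid [ 0.4561 -0.2279  0.092 ] [-1.12 -0.72 20.36]
L [ 0.4631 -0.2441  0.092 ] [-1.11 -2.48 20.36]
R [ 0.4495 -0.2117  0.092 ] [-1.16  1.03 20.36]
plate bottom L [ 0.4585 -0.2525  0.048 ] [-0.35 -3.07 24.75]
holder outer corners [array([ 0.4313, -0.2816,  0.044 ]), array([ 0.4004, -0.2071,  0.044 ]), array([ 0.4501, -0.1856,  0.044 ]), array([ 0.4817, -0.2613,  0.044 ])]
lip corners [array([ 0.4431, -0.2693,  0.044 ]), array([ 0.4175, -0.2086,  0.044 ]), array([ 0.452 , -0.1939,  0.044 ]), array([ 0.4775, -0.2552,  0.044 ])]
```

Call:
{"method": "step_arm", "body": {
  "steps": [
    [-0.15,-0.71,0,0,0,0.5,-1],
    [0,0,4,0,0,0,-1],
    [0,0,5,0,0,0,-1],
    [0,0,5,0,0,0,-1],
    [0,0,4,0,0,0,-1],
    [0,0,2.6,0,0,0,-1],
    [0,0,1.5,0,0,0,-1],
    [0,0,0.5,0,0,0,-1]
  ]
}}

```text
clock: 4.15
tool_pos: [0.4475, -0.2329, 0.0692]
eef_rot: [-0.2, 0.98, 0.0, -0.0]
contact_force: [0.8, -0.8, -0.6]
opening: 1.002
finger_force: 0.0
```

```bash
python3 - <<'E'
from h import *
print(go((.4472,-.2318,.069),23.0))
E
```

```text
(array([-0.02,  0.12,  0.02]), np.float64(0.0), 'pos', array([ 0.4475, -0.2329,  0.0692]), 'yaw', np.float64(23.02), 'tilt', array([-2.e-04,  2.e-04, -1.e+00]), 'F', array([ 0.81, -0.81, -0.58]))
```

Call:
{"method": "step_arm", "body": {
  "steps": [
    [0,0.1,0,0,0,0,0.0],
    [0,0,0,0,0,0,0.0],
    [0,0,0,0,0,0,0.05],
    [0,0,0,0,0,0,0.05],
    [0,0,0,0,0,0,0.05],
    [0,0,0,0,0,0,0.05]
  ],
  "force": 15
}}

```text
clock: 4.9
tool_pos: [0.4467, -0.2327, 0.0697]
eef_rot: [-0.199, 0.98, -0.0, 0.0]
contact_force: [-0.5, -0.5, 0.3]
opening: 0.474
finger_force: 3.2
```

Call:
{"method": "step_arm", "body": {
  "steps": [
    [0,0,0,0,0,0,0.1],
    [0,0,0,0,0,0,0.12],
    [0,0,0,0,0,0,0.15],
    [0,0,0,0,0,0,0.15]
  ],
  "force": 15
}}

```text
clock: 5.4
tool_pos: [0.4465, -0.2324, 0.0696]
eef_rot: [-0.199, 0.98, 0.0, -0.0]
contact_force: [-0.2, 0.7, -0.5]
opening: 0.428
finger_force: 3.7
```

Call:
{"method": "step_arm", "body": {
  "steps": [
    [0,0,0,0,0,0,0.18],
    [0,0,0,0,0,0,0.18],
    [0,0,0,0,0,0,0.18],
    [0,0,-0.5,0,0,0,0.18],
    [0,0,-1,0,0,0,0.18],
    [0,0,-2,0,0,0,0.18],
    [0,0,-3,0,0,0,0.18],
    [0,0,-3,0,0,0,0.18]
  ],
  "force": 15
}}

```text
clock: 6.4
tool_pos: [0.4464, -0.2325, 0.1662]
eef_rot: [-0.199, 0.98, -0.0, 0.0]
contact_force: [0.5, 0.6, -1.5]
opening: 0.411
finger_force: 4.0
```

Call:
{"method": "step_arm", "body": {
  "steps": [
    [0,0,-3,0,0,0,0.18],
    [0,0,-2,0,0,0,0.18],
    [0,0,-0.5,0,0,0,0.18],
    [0,0,0,0,0,0,0.18]
  ]
}}

```text
clock: 6.9
tool_pos: [0.4464, -0.2326, 0.2198]
eef_rot: [-0.199, 0.98, -0.0, -0.0]
contact_force: [0.8, 0.6, -0.3]
opening: 0.415
finger_force: 4.0
```

```bash
python3 - <<'E'
from h import *
print(go((.588,-.2697,.22),23.0))
snap("wrist","w1"); s=r.get_state(); print(s["opening"],s["finger_force"])
print("head exp px",proj("w1",(.588,-.27,.098)))
E
```

```text
(array([-11.59,  -8.94,  -0.02]), np.float64(-0.1), 'pos', array([ 0.4464, -0.2326,  0.2198]), 'yaw', np.float64(22.95), 'tilt', array([ 0.e+00, -1.e-04, -1.e+00]), 'F', array([ 0.77,  0.57, -0.31]))
0.4128655342306374 4.02761450498474
head exp px [186.5 402. ]
```

View pics/w1.png

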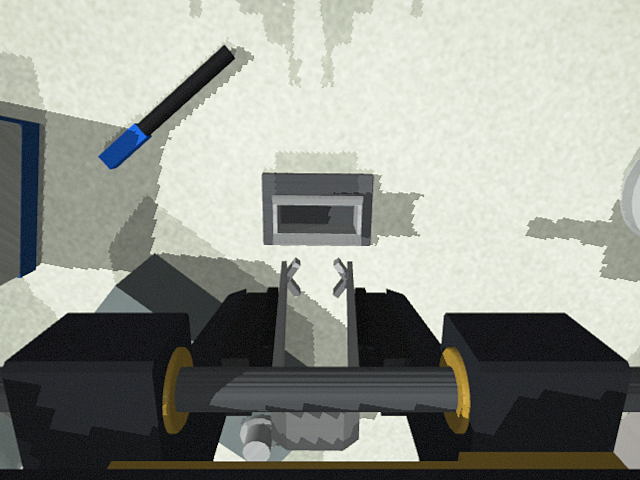

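Tongs are in hand, jaws open at (290,278)/(343,278), and the holder slot is empty at (317,213).

Call:
{"method": "step_arm", "body": {
  "steps": [
    [-2,-1.54,0,0,0,0,0.18],
    [-3.5,-2.7,0,0,0,0,0.18],
    [-3.5,-2.7,0,0,0,0,0.18],
    [-2,-1.5,1,0,0,0,0.18],
    [-0.59,-0.5,1.5,0,0,0,0.18],
    [0,0,1,0,0,0,0.18],
    [0,0,0,0,0,0,0.18],
    [0,0,0,0,0,0,0.18]
  ]
}}

```text
clock: 7.95
tool_pos: [0.5876, -0.2696, 0.185]
eef_rot: [-0.199, 0.98, -0.0, -0.0]
contact_force: [1.2, -0.2, -0.5]
opening: 0.411
finger_force: 4.0
```

```bash
python3 - <<'E'
from h import *
print(go((.588,-.2697,.185),23.0))
snap("wrist","w2"); s=r.get_state(); print(s["opening"],s["finger_force"])
print("head exp px",proj("w2",(.588,-.27,.098)), "jaw",proj("w2",np.array(s["tool_pos"])+[0,0,-.064]))
crop("w2",220,200,200,150,4,"c2")
E
```

```text
(array([-0.03, -0.02,  0.  ]), np.float64(-0.0), 'pos', array([ 0.5876, -0.2696,  0.185 ]), 'yaw', np.float64(22.96), 'tilt', array([-3.e-04, -1.e-04, -1.e+00]), 'F', array([ 1.19, -0.24, -0.51]))
0.4089286906068545 4.027366680156774
head exp px [316.6 257.5] jaw [317.3 272.7]
```

View pics/c2.png

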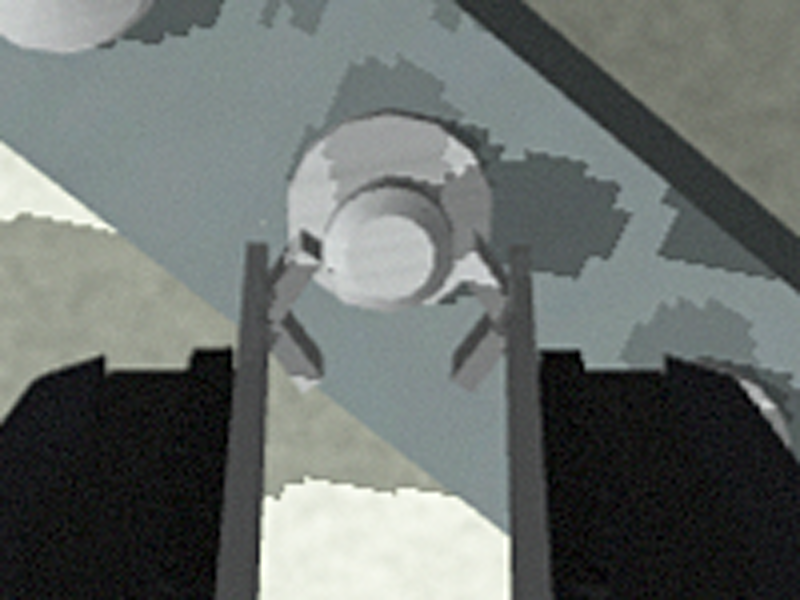

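The crop shows the head top at crop (382,250), the collar centred near (390,207), and the jaws centred at (390,308). The waist is visible, so it's the right source.

```bash
python3 - <<'E'
from h import *
s=r.get_state();M=Ro.from_quat(s["eef_rot"]).as_matrix()
def sh(n,x,y,z):
    p=atz("w2",x/4+220,y/4+200,z);print(n,p,(M.T@(p-np.array(s["tool_pos"]))*100).round(2))
sh("headtop",382,250,.098);sh("collar",390,207,.079);sh("jaw",390,308,.1294);sh("jawlow",390,308,.1254)
sh("collarL",288,207,.079);sh("collarR",492,207,.079);sh("collartop",390,110,.079)
sh("headL",325,245,.095);sh("headR",455,245,.095)
E
```

```text
headtop [ 0.5908 -0.2694  0.098 ] [-0.28 -0.08  8.73]
collar [ 0.5903 -0.2684  0.079 ] [-0.27  0.03 10.63]
jaw [ 0.5871 -0.27    0.1294] [0.09 0.01 5.59]
jawlow [ 0.5885 -0.2694  0.1254] [-0.06  0.01  5.99]
collarL [ 0.596 -0.282  0.079] [-0.26 -1.44 10.63]
collarR [ 0.5845 -0.2549  0.079 ] [-0.26  1.5  10.63]
collartop [ 0.577  -0.2741  0.079 ] [ 1.18  0.03 10.63]
headL [ 0.5941 -0.2764  0.095 ] [-0.31 -0.85  9.03]
headR [ 0.5872 -0.2602  0.095 ] [-0.3   0.91  9.03]
```

Call:
{"method": "step_arm", "body": {
  "steps": [
    [-0.28,0,0,0,0,0,0.18],
    [0,0,0.8,0,0,0,0.18],
    [0,0,1,0,0,0,0.18],
    [0,0,1,0,0,0,0.18],
    [0,0,0.7,0,0,0,0.18],
    [0,0,0.4,0,0,0,0.18],
    [0,0,0.2,0,0,0,0.18],
    [0,0,0,0,0,0,0.18]
  ]
}}

```text
clock: 9.0
tool_pos: [0.5909, -0.2685, 0.1437]
eef_rot: [-0.199, 0.98, -0.0, 0.0]
contact_force: [0.1, -1.0, -1.0]
opening: 0.408
finger_force: 4.0
```

```bash
python3 - <<'E'
from h import *
print(go((.5903,-.2684,.1436),23.0))
snap("wrist","w3"); s=r.get_state(); print(s["opening"],s["finger_force"])
crop("w3",260,220,120,90,6.6,"c3")
E
```

```text
(array([0.05, 0.04, 0.01]), np.float64(-0.0), 'pos', array([ 0.5909, -0.2685,  0.1437]), 'yaw', np.float64(22.96), 'tilt', array([ 2.e-04,  0.e+00, -1.e+00]), 'F', array([ 0.08, -0.98, -1.03]))
0.41219291711596007 4.02743353131882
```

View pics/c3.png

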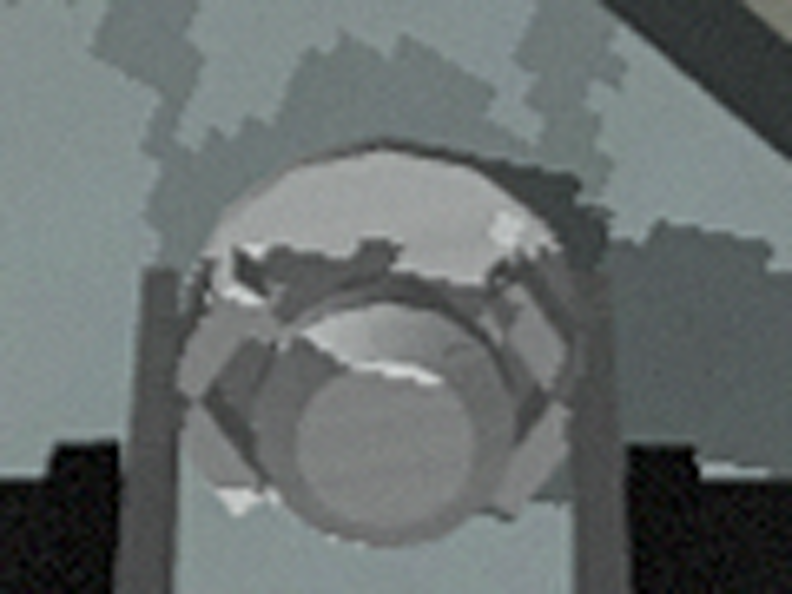

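The head is between the jaws, with jaw apexes at (187,395) and (562,395) and the head centred at x≈383. Squeezing gently now.

Call:
{"method": "step_arm", "body": {
  "steps": [
    [0,0,0,0,0,0,0.24],
    [0,0,0,0,0,0,0.28],
    [0,0,0,0,0,0,0.31],
    [0,0,0,0,0,0,0.34],
    [0,0,0,0,0,0,0.38],
    [0,0,0,0,0,0,0.45],
    [0,0,0,0,0,0,0.45],
    [0,0,0,0,0,0,0.45]
  ],
  "force": 20
}}

```text
clock: 10.05
tool_pos: [0.5908, -0.2685, 0.1438]
eef_rot: [-0.199, 0.98, 0.0, 0.0]
contact_force: [-0.6, 0.4, 1.5]
opening: 0.344
finger_force: 20.0
```

Call:
{"method": "step_arm", "body": {
  "steps": [
    [0,0,0,0,0,0,0.45],
    [0,0,0,0,0,0,0.45],
    [0,0,0,0,0,0,0.45]
  ],
  "force": 32
}}

```text
clock: 10.42
tool_pos: [0.5908, -0.2685, 0.1437]
eef_rot: [-0.199, 0.98, 0.0, 0.0]
contact_force: [-1.0, 0.3, 2.0]
opening: 0.343
finger_force: 32.0
```

Call:
{"method": "step_arm", "body": {
  "steps": [
    [0,0,-0.5,0,0,0,0.45],
    [0,0,-1,0,0,0,0.45],
    [0,0,-1.5,0,0,0,0.45],
    [0,0,-2,0,0,0,0.45],
    [0,0,-2.5,0,0,0,0.45],
    [0,0,-2.5,0,0,0,0.45],
    [0,0,-2,0,0,0,0.45],
    [0,0,-2,0,0,0,0.45]
  ],
  "force": 32
}}

```text
clock: 11.42
tool_pos: [0.5911, -0.2685, 0.2857]
eef_rot: [-0.199, 0.98, -0.0, 0.001]
contact_force: [0.3, 0.1, -2.4]
opening: 0.341
finger_force: 32.0
```

```bash
python3 - <<'E'
from h import *
s=r.get_state();print(s["opening"],s["finger_force"],go((.5426,.2655,.26)))
print("w3 check well screws in t0", [proj("t0",p) for p in ((.5426,.2648,.09),(.5416,.2674,.09))])
# refine dark hole in t0
im=cv2.cvtColor(cv2.imread("pics/t0.png"),cv2.COLOR_BGR2GRAY)[250:278,156:184]
m=(im<75).astype(np.uint8); print(im.min(),np.median(im)); n,l,st,c=cv2.connectedComponentsWithStats(m)
for i in range(1,n):
    if st[i,4]>15: print(st[i],c[i]+[156,250],atz("t0",*(c[i]+[156,250]),.09))
E
```

```text
0.341091589651608 31.999774854630232 (array([-16.37,  51.06,   2.55]), None, 'pos', array([ 0.5911, -0.2685,  0.2857]), 'yaw', np.float64(22.97), 'tilt', array([ 1.7e-03, -3.0e-04, -1.0e+00]), 'F', array([ 0.34,  0.13, -2.38]))
w3 check well screws in t0 [array([170., 263.]), array([168.6, 263.6])]
19 111.0
[  8   7  12  13 111] [169.54054054 262.91891892] [0.5427 0.2657 0.09  ]
```

Call:
{"method": "step_arm", "body": {
  "steps": [
    [0,0,0,0,0,0,0.45],
    [-0.5,1.5,0,0,0,0,0.45],
    [-1,3,0,0,0,0,0.45],
    [-1.4,4.5,0,0,0,0,0.45],
    [-1.6,5,0,0,0,0,0.45],
    [-1.6,5,0,0,0,0,0.45],
    [-1.6,5,0,0,0,0,0.45],
    [-1.6,5,0,0,0,0,0.45]
  ]
}}

```text
clock: 12.42
tool_pos: [0.5618, 0.0376, 0.2829]
eef_rot: [-0.2, 0.98, 0.0, -0.001]
contact_force: [1.4, 0.4, -0.9]
opening: 0.336
finger_force: 32.0
```

Call:
{"method": "step_arm", "body": {
  "steps": [
    [-1.6,5,0,0,0,0,0.45],
    [-1.6,5,0,0,0,0,0.45],
    [-1.5,4.5,0,0,0,0,0.45],
    [-1.2,4,0,0,0,0,0.45],
    [-0.6,2.5,0,0,0,0,0.45],
    [-0.17,1.06,0,0,0,0,0.45],
    [0,0,1.5,0,0,0,0.45],
    [0,0,1.1,0,0,0,0.45]
  ]
}}

```text
clock: 13.42
tool_pos: [0.5385, 0.2617, 0.256]
eef_rot: [-0.198, 0.98, -0.001, -0.001]
contact_force: [0.2, -0.1, -1.1]
opening: 0.341
finger_force: 32.0
```

Call:
{"method": "step_arm", "body": {
  "steps": [
    [0,0,0,0,0,0,0.45],
    [0,0,0,0,0,0,0.45]
  ]
}}

```text
clock: 13.68
tool_pos: [0.539, 0.2632, 0.2576]
eef_rot: [-0.198, 0.98, -0.0, -0.0]
contact_force: [0.3, 0.3, -2.2]
opening: 0.339
finger_force: 32.0
```

```bash
python3 - <<'E'
from h import *
s=r.get_state();print(s["opening"],s["finger_force"],go((.5427,.2657,.26)))
snap("wrist","w4"); print("well px",proj("w4",(.5427,.2657,.09)),"foot",proj("w4",np.array(s["tool_pos"])+[0,0,-.135]))
E
```

```text
0.3390228606636542 31.99974554590881 (array([-0.44,  0.09, -0.24]), None, 'pos', array([0.539 , 0.2632, 0.2576]), 'yaw', np.float64(22.89), 'tilt', array([ 0.e+00, -2.e-04, -1.e+00]), 'F', array([ 0.28,  0.28, -2.23]))
well px [318.4 228. ] foot [317.3 233.8]
```

View pics/w4.png

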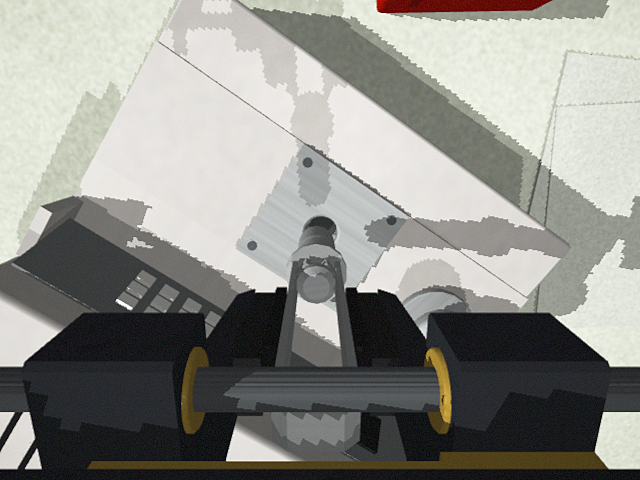

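The source hangs upright in the jaws just over the well: hole at about (320,226), screws at (308,162), (392,220) and (252,246). One enlargement to centre it.

```bash
python3 - <<'E'
from h import *
crop("w4",235,150,170,127,4.7,"c4")
a=atz("w4",392,220,.09);b=atz("w4",252,246,.09);print((a+b)/2,a,b,np.linalg.norm(a-b))
E
```

```text
[0.5454  0.26915 0.09   ] [0.5169 0.3118 0.09  ] [0.5739 0.2265 0.09  ] 0.10259186127563918
```

View pics/c4.png

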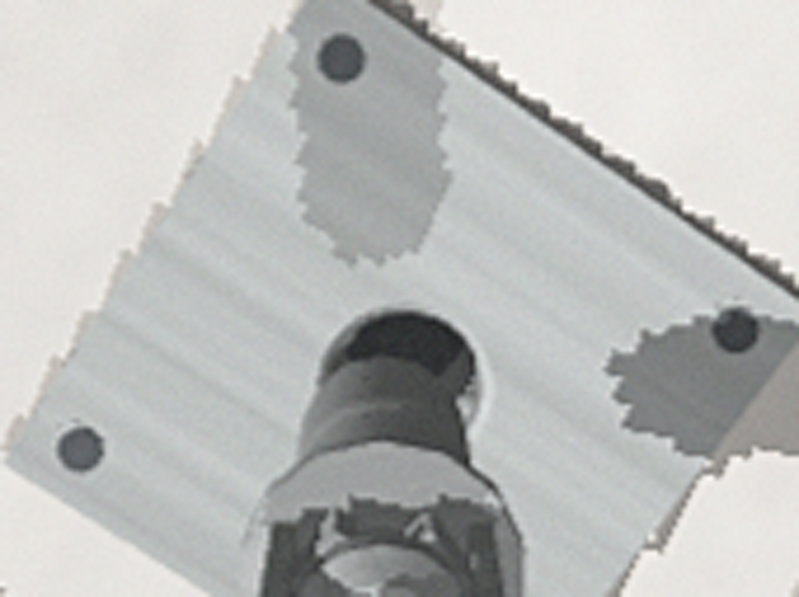

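```bash
python3 - <<'E'
from h import *
s=r.get_state();M=Ro.from_quat(s["eef_rot"]).as_matrix();t=np.array(s["tool_pos"])
A=lambda x,y,z:atz("w4",x/4.7+235,y/4.7+150,z)
def sh(n,p): print(n,p,(M.T@(p-t)*100).round(2))
a,b=A(736,330,.09),A(80,448,.09); sh("screwmid",(a+b)/2); sh("hole",A(405,388,.09)); sh("hole t0",np.array((.5427,.2657,.09)))
print("hole edges");[sh("",A(*p,.09)) for p in((322,380),(490,390),(405,308))]
P=lambda dz,dy=0,dx=0:(proj("w4",t+M@np.array([dx,dy,dz]))-[235,150])*4.7
for n,dz,R in(("neck",.06,.006),("collar",.067,.015),("colbot",.069,.011),("groove",.101,.011),("taper",.127,.011),("foot",.135,.008)): print(n,P(dz).round(),P(dz,-R).round(),P(dz,R).round(),P(dz,0,R).round())
E
```

```text
screwmid [0.54525 0.26895 0.09   ] [-0.77  0.26 16.79]
hole [0.5451 0.2688 0.09  ] [-0.75  0.25 16.79]
hole t0 [0.5427 0.2657 0.09  ] [-0.41  0.06 16.79]
hole edges
 [0.5488 0.2566 0.09  ] [-0.62 -1.01 16.79]
 [0.5403 0.281  0.09  ] [-0.79  1.56 16.79]
 [0.5335 0.2639 0.09  ] [ 0.51  0.25 16.79]
neck [392. 589.] [332. 589.] [452. 589.] [392. 533.]
collar [392. 566.] [247. 566.] [536. 566.] [392. 427.]
colbot [391. 559.] [286. 559.] [496. 559.] [392. 459.]
groove [390. 470.] [298. 470.] [482. 470.] [390. 381.]
taper [389. 412.] [306. 412.] [472. 412.] [389. 331.]
foot [389. 396.] [330. 396.] [447. 396.] [389. 339.]
```

```bash
python3 - <<'E'
from h import *
g=cv2.cvtColor(cv2.imread("pics/w4.png"),cv2.COLOR_BGR2GRAY)
for u in(312,317,322,327): print("col",u,"rows212-262",g[212:262,u].tolist())
for v in(222,226,230,234,238,242,246,250): print("row",v,"cols294-346",g[v,294:346].tolist())
E
```

```text
col 312 rows212-262 [192, 193, 196, 197, 190, 143, 114, 61, 38, 48, 47, 45, 52, 43, 65, 94, 95, 96, 82, 89, 94, 93, 90, 104, 117, 111, 88, 97, 97, 101, 97, 86, 113, 157, 164, 163, 159, 158, 159, 160, 160, 159, 161, 171, 112, 85, 89, 86, 92, 86]
col 317 rows212-262 [188, 191, 189, 156, 109, 54, 44, 50, 50, 50, 54, 49, 48, 51, 77, 77, 75, 75, 75, 79, 76, 74, 82, 92, 101, 89, 85, 82, 82, 84, 72, 71, 157, 169, 160, 156, 160, 163, 160, 159, 159, 158, 165, 163, 166, 109, 83, 84, 92, 92]
col 322 rows212-262 [197, 193, 178, 171, 86, 39, 50, 50, 45, 53, 45, 50, 52, 48, 52, 72, 77, 69, 75, 78, 74, 72, 74, 81, 79, 75, 80, 77, 73, 72, 74, 73, 70, 155, 163, 160, 161, 160, 158, 158, 158, 165, 164, 158, 155, 161, 107, 78, 73, 109]
col 327 rows212-262 [195, 194, 198, 193, 193, 109, 38, 52, 42, 46, 48, 52, 46, 51, 47, 48, 49, 50, 71, 79, 74, 74, 70, 66, 70, 70, 74, 77, 75, 72, 75, 72, 74, 66, 153, 166, 161, 156, 159, 159, 161, 159, 158, 164, 169, 116, 88, 82, 75, 79]
row 222 cols294-346 [193, 191, 185, 186, 187, 188, 187, 190, 194, 197, 201, 184, 134, 116, 119, 100, 61, 48, 47, 47, 48, 48, 56, 54, 52
[... 1262 characters left out ...]
, 95, 89, 78, 79, 72, 75, 77, 76, 76, 74, 75, 73, 69, 73, 75, 72, 74, 73, 74, 69, 59, 169, 213, 211, 202, 200, 199, 196, 196, 194, 198, 197, 196]
row 246 cols294-346 [192, 192, 197, 189, 165, 150, 136, 119, 123, 125, 135, 149, 156, 155, 157, 166, 163, 163, 164, 160, 163, 160, 159, 160, 157, 165, 163, 160, 163, 158, 156, 154, 156, 153, 140, 105, 68, 65, 68, 66, 90, 178, 196, 196, 194, 196, 201, 201, 196, 199, 201, 195]
row 250 cols294-346 [199, 181, 145, 129, 150, 159, 162, 159, 157, 159, 159, 162, 161, 156, 158, 159, 161, 158, 159, 158, 159, 159, 157, 160, 161, 156, 161, 162, 158, 159, 160, 160, 157, 159, 158, 163, 160, 161, 163, 162, 125, 75, 94, 159, 194, 195, 195, 196, 192, 193, 191, 197]
```

Call:
{"method": "step_arm", "body": {
  "steps": [
    [-0.3,0.15,0,0,0.7,0,0.45],
    [-0.46,0.2,0,0,0.7,0,0.45],
    [0,0,1,0,0,0,0.45],
    [0,0,0.9,0,0,0,0.45],
    [0,0,0,0,0,0,0.45],
    [0,0,0,0,0,0,0.45]
  ]
}}

```text
clock: 14.48
tool_pos: [0.5438, 0.2699, 0.2386]
eef_rot: [-0.199, 0.98, -0.002, -0.012]
contact_force: [1.2, -0.4, -1.5]
opening: 0.341
finger_force: 32.0
```

```bash
python3 - <<'E'
from h import *
snap("wrist","w5"); g=cv2.cvtColor(cv2.imread("pics/w5.png"),cv2.COLOR_BGR2GRAY)
s=r.get_state();M=Ro.from_quat(s["eef_rot"]).as_matrix();t=np.array(s["tool_pos"]);print(go((.5452,.269,.25)))
print("hole exp",proj("w5",(.5452,.269,.09)))
ps=[(.02,.009),(.04,.005)]
for n,dz,R in(("coltop",.065,.015),("taper",.127,.011),("foot",.135,.008)): print(n,*[proj("w5",t+M@np.array(o)) for o in((0,0,dz),(0,-R,dz),(0,R,dz),(R,0,dz))])
for u in(310,315,320,325,330): print("col",u,"rows206-250",g[206:250,u].tolist())
for v in(216,220,224,228,232,236,240): print("row",v,"cols292-346",g[v,292:346].tolist())
# screws: dark blobs
m=((g<110)).astype(np.uint8); n,l,st,c=cv2.connectedComponentsWithStats(m)
for i in range(1,n):
    if 40<st[i,4]<160 and 130<c[i][1]<270: print("blob",st[i].tolist(),c[i].round(1),atz("w5",*c[i],.09))
E
```

```text
(array([-0.05, -0.15, -1.12]), None, 'pos', array([0.5439, 0.27  , 0.2388]), 'yaw', np.float64(22.96), 'tilt', array([-0.0223, -0.0093, -0.9997]), 'F', array([ 0.76,  0.42, -1.54]))
hole exp [315.2 235.3]
coltop [317.8 271.7] [286.8 271.7] [348.9 271.7] [317.9 241.8]
taper [317.4 237.6] [299.8 237.6] [335.1 237.6] [317.5 220.3]
foot [317.4 234.2] [304.9 234.2] [329.9 234.2] [317.4 222.1]
col 310 rows206-250 [166, 163, 166, 164, 159, 160, 155, 160, 161, 166, 130, 118, 74, 46, 46, 49, 52, 49, 51, 51, 46, 104, 108, 106, 105, 104, 107, 102, 101, 107, 119, 122, 116, 109, 113, 110, 109, 98, 80, 151, 165, 161, 158, 162]
col 315 rows206-250 [171, 168, 167, 166, 165, 162, 165, 163, 161, 146, 132, 91, 57, 47, 51, 49, 50, 44, 50, 54, 78, 84, 82, 82, 85, 82, 82, 77, 88, 97, 101, 92, 90, 88, 92, 88, 82, 84, 156, 169, 160, 157, 159, 160]
col 320 rows206-250 [170, 170, 171, 168, 167, 165, 165, 164, 163, 164, 154, 148, 93, 43, 47, 49, 53, 45, 51, 49, 61, 76, 79, 78, 75, 74, 75, 80, 75, 87, 95, 85, 78, 79, 75, 82, 80, 72, 93, 153, 163, 157, 155, 159]
col 325 rows206-250 [169, 167, 167, 168, 174, 172,
[... 1905 characters left out ...]
89, 81, 82, 73, 73, 74, 73, 74, 72, 67, 140, 221, 165, 109, 129, 128, 126, 125, 126, 126, 128, 121, 120, 125]
row 240 cols292-346 [191, 196, 199, 183, 128, 100, 98, 136, 150, 142, 138, 144, 142, 133, 130, 122, 117, 112, 113, 89, 73, 84, 89, 92, 82, 81, 83, 81, 75, 79, 76, 73, 78, 73, 74, 75, 79, 74, 74, 71, 69, 74, 119, 129, 129, 127, 131, 127, 125, 128, 127, 129, 128, 124]
blob [295, 155, 11, 10, 80] [300.  159.5] [0.5027 0.2404 0.09  ]
blob [533, 160, 14, 55, 123] [539.8 187.5] [0.458  0.3921 0.09  ]
blob [552, 171, 5, 43, 51] [554.3 192.8] [0.4574 0.4026 0.09  ]
blob [384, 217, 11, 10, 80] [389.5 221.7] [0.5172 0.3112 0.09  ]
blob [237, 244, 9, 10, 71] [240.9 248.5] [0.5735 0.2261 0.09  ]
```

Call:
{"method": "step_arm", "body": {
  "steps": [
    [-0.06,-0.09,0,0,0,0,0.45],
    [-0.02,0,0.8,0,0,0,0.45],
    [-0.015,0,0.6,0,0,0,0.45],
    [-0.01,0,0.4,0,0,0,0.45],
    [-0.01,0,0.4,0,0,0,0.45],
    [0,0,0,0,0,0,0.45]
  ]
}}

```text
clock: 15.28
tool_pos: [0.5446, 0.2692, 0.2163]
eef_rot: [-0.199, 0.98, -0.003, -0.012]
contact_force: [0.6, -0.7, -0.5]
opening: 0.339
finger_force: 32.0
```

Call:
{"method": "step_arm", "body": {
  "steps": [
    [-0.007,0,0.3,0,0,0,0.45],
    [-0.007,0,0.3,0,0,0,0.45],
    [0,0,0,0,0,0,0.45]
  ]
}}

```text
clock: 15.65
tool_pos: [0.5447, 0.2692, 0.2104]
eef_rot: [-0.199, 0.98, -0.002, -0.012]
contact_force: [-0.8, 0.6, -1.9]
opening: 0.335
finger_force: 32.0
```

Call:
{"method": "step_arm", "body": {
  "steps": [
    [-0.007,0,0.3,0,0,0,0.45],
    [-0.007,0,0.3,0,0,0,0.45],
    [0,0,0,0,0,0,0.45]
  ]
}}

```text
clock: 16.02
tool_pos: [0.5447, 0.2691, 0.2041]
eef_rot: [-0.199, 0.98, -0.003, -0.012]
contact_force: [0.3, -0.1, -2.8]
opening: 0.34
finger_force: 32.0
```

Call:
{"method": "step_arm", "body": {
  "steps": [
    [-0.005,0,0.2,0,0,0,0.45],
    [-0.005,0,0.2,0,0,0,0.45],
    [-0.005,0,0.2,0,0,0,0.45],
    [0,0,0,0,0,0,0.45]
  ]
}}

```text
clock: 16.52
tool_pos: [0.5446, 0.2692, 0.1982]
eef_rot: [-0.199, 0.98, -0.002, -0.012]
contact_force: [-0.1, -0.9, -2.2]
opening: 0.337
finger_force: 32.0
```

Call:
{"method": "step_arm", "body": {
  "steps": [
    [-0.005,0,0.2,0,0,0,0.45],
    [-0.005,0,0.2,0,0,0,0.45],
    [0,0,0,0,0,0,0.45]
  ]
}}

```text
clock: 16.9
tool_pos: [0.5446, 0.2692, 0.1942]
eef_rot: [-0.199, 0.98, -0.002, -0.012]
contact_force: [0.2, -0.3, -2.4]
opening: 0.337
finger_force: 32.0
```

Call:
{"method": "step_arm", "body": {
  "steps": [
    [-0.005,0,0.2,0,0,0,0.45],
    [-0.003,0,0.1,0,0,0,0.45],
    [0,0,0,0,0,0,0.45]
  ]
}}

```text
clock: 17.27
tool_pos: [0.5447, 0.2693, 0.1915]
eef_rot: [-0.199, 0.98, -0.002, -0.012]
contact_force: [-0.4, 0.0, -0.6]
opening: 0.341
finger_force: 32.0
```

Call:
{"method": "step_arm", "body": {
  "steps": [
    [-0.003,0,0.1,0,0,0,0.45],
    [-0.003,0,0.1,0,0,0,0.45],
    [0,0,0,0,0,0,0.45]
  ]
}}

```text
clock: 17.65
tool_pos: [0.5447, 0.2693, 0.1895]
eef_rot: [-0.199, 0.98, -0.002, -0.012]
contact_force: [-0.7, 0.3, -0.8]
opening: 0.338
finger_force: 32.0
```

Call:
{"method": "step_arm", "body": {
  "steps": [
    [-0.003,0,0.1,0,0,0,0.45],
    [-0.003,0,0.1,0,0,0,0.45],
    [0,0,0,0,0,0,0.45]
  ]
}}

```text
clock: 18.02
tool_pos: [0.5447, 0.2693, 0.1874]
eef_rot: [-0.199, 0.98, -0.002, -0.012]
contact_force: [0.2, 0.6, -0.6]
opening: 0.341
finger_force: 32.0
```

Call:
{"method": "step_arm", "body": {
  "steps": [
    [-0.003,0,0.1,0,0,0,0.45],
    [-0.003,0,0.1,0,0,0,0.45],
    [0,0,0,0,0,0,0.45]
  ]
}}

```text
clock: 18.4
tool_pos: [0.5447, 0.2693, 0.1855]
eef_rot: [-0.199, 0.98, -0.002, -0.012]
contact_force: [0.4, -0.7, -1.0]
opening: 0.34
finger_force: 32.0
```

Call:
{"method": "step_arm", "body": {
  "steps": [
    [-0.003,0,0.1,0,0,0,0.45],
    [-0.003,0,0.1,0,0,0,0.45],
    [0,0,0,0,0,0,0.45]
  ]
}}

```text
clock: 18.77
tool_pos: [0.5448, 0.2693, 0.1834]
eef_rot: [-0.199, 0.98, -0.002, -0.012]
contact_force: [-0.1, -0.0, -1.2]
opening: 0.337
finger_force: 32.0
```

Call:
{"method": "step_arm", "body": {
  "steps": [
    [-0.003,0,0.1,0,0,0,0.45],
    [-0.003,0,0.1,0,0,0,0.45],
    [0,0,0,0,0,0,0.45]
  ]
}}

```text
clock: 19.15
tool_pos: [0.5447, 0.2692, 0.1812]
eef_rot: [-0.199, 0.98, -0.002, -0.012]
contact_force: [-0.1, -0.5, -2.3]
opening: 0.341
finger_force: 32.0
```

Call:
{"method": "step_arm", "body": {
  "steps": [
    [-0.003,0,0.1,0,0,0,0.45],
    [-0.003,0,0.1,0,0,0,0.45],
    [0,0,0,0,0,0,0.45]
  ]
}}

```text
clock: 19.52
tool_pos: [0.5448, 0.2693, 0.1795]
eef_rot: [-0.199, 0.98, -0.002, -0.012]
contact_force: [-0.5, -0.8, -2.4]
opening: 0.337
finger_force: 32.0
```

Call:
{"method": "step_arm", "body": {
  "steps": [
    [-0.003,0,0.1,0,0,0,0.45],
    [-0.003,0,0.1,0,0,0,0.45]
  ]
}}

```text
clock: 19.77
tool_pos: [0.5455, 0.2698, 0.1785]
eef_rot: [-0.199, 0.98, -0.002, -0.011]
contact_force: [0.1, -0.3, 7.0]
opening: 0.34
finger_force: 32.0
```

Call:
{"method": "step_arm", "body": {
  "steps": [
    [-0.003,0,0.1,0,0,0,0.45],
    [0,0,0,0,0,0,0.45]
  ]
}}

```text
clock: 20.02
tool_pos: [0.5459, 0.2702, 0.1784]
eef_rot: [-0.199, 0.98, -0.002, -0.01]
contact_force: [-0.7, 0.1, 8.9]
opening: 0.341
finger_force: 32.0
```

Call:
{"method": "step_arm", "body": {
  "steps": [
    [0,0,0.04,0,0,0,0.45],
    [0,0,0,0,0,0,0.45],
    [0,0,0,0,0,0,0.45]
  ]
}}

```text
clock: 20.4
tool_pos: [0.5461, 0.2703, 0.1784]
eef_rot: [-0.199, 0.98, -0.002, -0.01]
contact_force: [-0.0, -1.2, 10.4]
opening: 0.34
finger_force: 32.0
```

```bash
python3 - <<'E'
from h import *
s=r.get_state();M=Ro.from_quat(s["eef_rot"]).as_matrix();t=np.array(s["tool_pos"])
print(go((.5454,.2687,.178)),s["opening"])
snap("wrist","w6"); g=cv2.cvtColor(cv2.imread("pics/w6.png"),cv2.COLOR_BGR2GRAY)
for n,dz,R in(("coltop",.065,.015),("neck",.06,.006),("headtop",.046,.009)): print(n,*[proj("w6",t+M@np.array(o)) for o in((0,0,dz),(0,-R,dz),(0,R,dz),(R,0,dz))])
for u in(310,317,324): print("col",u,"rows200-300",g[200:300,u].tolist())
for v in(236,240,244,248,252,256): print("row",v,"cols280-356",g[v,280:356].tolist())
for c in ((.5454,.2687,.09),): print("hole",proj("w6",c),[ (h,proj("w6",(.5454,.2687,h))) for h in(.11,.115,.12)])
E
```

```text
(array([ 0.12, -0.12,  0.04]), None, 'pos', array([0.5461, 0.2703, 0.1784]), 'yaw', np.float64(22.95), 'tilt', array([-0.0189, -0.0075, -0.9998]), 'F', array([-1.000e-02, -1.170e+00,  1.035e+01])) 0.33978078821507907
coltop [317.7 271.2] [286.7 271.2] [348.7 271.2] [317.7 241.4]
neck [317.7 274.8] [305.  274.8] [330.4 274.8] [317.7 262.8]
headtop [317.8 286. ] [297.4 286. ] [338.3 286. ] [317.9 266.7]
col 310 rows200-300 [166, 165, 166, 166, 160, 167, 163, 164, 171, 168, 171, 169, 169, 171, 172, 170, 168, 170, 166, 167, 165, 161, 164, 165, 162, 160, 163, 164, 157, 159, 155, 158, 165, 136, 114, 95, 72, 94, 91, 104, 104, 104, 107, 90, 116, 153, 161, 158, 162, 160, 158, 162, 162, 159, 157, 162, 165, 165, 170, 110, 72, 79, 72, 73, 88, 92, 91, 145, 160, 159, 155, 153, 160, 162, 177, 150, 124, 124, 128, 125, 124, 131, 125, 125, 130, 123, 126, 129, 123, 128, 127, 126, 123, 127, 126, 127, 129, 130, 130, 119]
col 317 rows200-300 [167, 167, 169, 171, 168, 166, 168, 164, 167, 161, 163, 164, 166, 167, 169, 168, 167, 170, 170, 168, 172, 166, 171, 170, 169, 163, 162, 166, 164, 162, 162, 162, 154, 
[... 2558 characters left out ...]
2, 161, 159, 161, 158, 160, 162, 160, 158, 157, 160, 158, 161, 158, 159, 160, 158, 162, 158, 136, 94, 69, 111, 129, 122, 120, 124, 123, 120, 125, 124, 125, 124, 130, 127, 126, 127, 130]
row 256 cols280-356 [196, 197, 197, 198, 196, 199, 198, 200, 197, 191, 183, 164, 158, 161, 158, 163, 159, 161, 165, 160, 162, 157, 160, 157, 163, 163, 165, 162, 161, 164, 165, 166, 163, 165, 165, 165, 160, 159, 155, 153, 158, 158, 155, 157, 157, 128, 106, 105, 105, 104, 104, 145, 165, 163, 161, 161, 159, 163, 165, 187, 192, 147, 123, 125, 129, 125, 128, 127, 125, 120, 124, 124, 120, 123, 123, 125]
hole [315.2 257.3] [(0.11, array([315.1, 269.2])), (0.115, array([315.1, 272.5])), (0.12, array([315.1, 276. ]))]
```

Call:
{"method": "step_arm", "body": {
  "steps": [
    [0,0,0.04,0,0,0,0.45],
    [0,0,0,0,0,0,0.45]
  ]
}}

```text
clock: 20.7
tool_pos: [0.5463, 0.2704, 0.1782]
eef_rot: [-0.199, 0.98, -0.002, -0.01]
contact_force: [-0.8, -0.3, 11.1]
opening: 0.341
finger_force: 32.0
```

```bash
python3 - <<'E'
from h import *
s=r.get_state();print(go((.5454,.2687,.178)),s["moment"].round(2) if hasattr(s["moment"],"round") else s["moment"])
E
```

```text
(array([ 0.15, -0.12,  0.02]), None, 'pos', array([0.5463, 0.2704, 0.1782]), 'yaw', np.float64(22.94), 'tilt', array([-0.0183, -0.0071, -0.9998]), 'F', array([-0.79, -0.31, 11.13])) [-0.19  0.27 -0.02]
```

Firm stop at TCP z≈0.178, which puts the collar 19 mm above the plate and inside the standing range. A light pull will show whether the clips hold.

Call:
{"method": "step_arm", "body": {
  "steps": [
    [0.004,0,-0.15,0,0,0,0.45],
    [0.003,0,-0.1,0,0,0,0.45],
    [0,0,0,0,0,0,0.45]
  ]
}}

```text
clock: 21.08
tool_pos: [0.5449, 0.2696, 0.1784]
eef_rot: [-0.199, 0.98, -0.002, -0.012]
contact_force: [-0.6, 0.4, 2.3]
opening: 0.343
finger_force: 32.0
```

Call:
{"method": "step_arm", "body": {
  "steps": [
    [0.001,0,-0.05,0,0,0,0.45],
    [0,0,0,0,0,0,0.45],
    [0,0,0,0,0,0,0.45]
  ]
}}

```text
clock: 21.45
tool_pos: [0.5447, 0.2694, 0.1785]
eef_rot: [-0.199, 0.98, -0.002, -0.012]
contact_force: [0.9, 1.0, -1.7]
opening: 0.341
finger_force: 32.0
```

Call:
{"method": "step_arm", "body": {
  "steps": [
    [0.001,0,-0.05,0,0,0,0.45],
    [0,0,0,0,0,0,0.45],
    [0,0,0,0,0,0,0.45]
  ]
}}

```text
clock: 21.82
tool_pos: [0.5447, 0.2694, 0.1792]
eef_rot: [-0.199, 0.98, -0.002, -0.012]
contact_force: [-0.6, 0.4, -2.8]
opening: 0.342
finger_force: 32.0
```

Call:
{"method": "step_arm", "body": {
  "steps": [
    [0.003,0,-0.1,0,0,0,0.45],
    [0,0,0,0,0,0,0.45],
    [0,0,0,0,0,0,0.45]
  ]
}}

```text
clock: 22.2
tool_pos: [0.5447, 0.2693, 0.1803]
eef_rot: [-0.199, 0.98, -0.002, -0.012]
contact_force: [-0.9, 0.6, -3.6]
opening: 0.341
finger_force: 32.0
```

```bash
python3 - <<'E'
from h import *
snap("wrist","w7"); a=cv2.cvtColor(cv2.imread("pics/w6.png"),cv2.COLOR_BGR2GRAY).astype(int);b=cv2.cvtColor(cv2.imread("pics/w7.png"),cv2.COLOR_BGR2GRAY).astype(int)
for u in(310,317,324): print(a[230:250,u].tolist(),b[230:250,u].tolist())
for px in((317,243.8),(310,244.8),(300,248),(333,248)):
    print(px,"static->",proj("w7",atz("w6",*px,.1135)))
print("plate static", proj("w7",atz("w6",317,233,.09)))
print(a[252,284:300].tolist(),b[252,284:300].tolist(),a[252,332:346].tolist(),b[252,332:346].tolist())
E
```

```text
[155, 158, 165, 136, 114, 95, 72, 94, 91, 104, 104, 104, 107, 90, 116, 153, 161, 158, 162, 160] [161, 160, 160, 158, 160, 165, 135, 107, 109, 109, 108, 112, 108, 100, 82, 156, 167, 160, 160, 161]
[162, 162, 154, 130, 122, 92, 82, 85, 86, 87, 77, 89, 81, 97, 154, 161, 163, 158, 160, 157] [168, 163, 161, 160, 161, 144, 125, 109, 88, 85, 82, 84, 84, 68, 139, 163, 159, 159, 159, 162]
[166, 168, 163, 167, 155, 153, 133, 86, 71, 76, 76, 71, 74, 70, 71, 156, 164, 159, 157, 160] [170, 162, 164, 166, 167, 165, 160, 148, 147, 103, 72, 73, 71, 74, 67, 116, 159, 161, 159, 160]
(317, 243.8) static-> [317.7 246.6]
(310, 244.8) static-> [311.  247.6]
(300, 248) static-> [301.  250.7]
(333, 248) static-> [333.7 250.8]
plate static [317.8 235.9]
[197, 195, 196, 195, 199, 199, 190, 143, 129, 135, 140, 149, 160, 160, 159, 161] [192, 195, 196, 196, 196, 194, 195, 198, 169, 138, 134, 143, 157, 162, 160, 163] [159, 160, 158, 162, 158, 136, 94, 69, 111, 129, 122, 120, 124, 123] [160, 161, 160, 162, 155, 120, 71, 78, 116, 129, 125, 128, 124, 120]
```

Call:
{"method": "step_arm", "body": {
  "steps": [
    [0.005,0,-0.2,0,0,0,0.45],
    [0,0,0,0,0,0,0.45]
  ]
}}

```text
clock: 22.5
tool_pos: [0.545, 0.2696, 0.1827]
eef_rot: [-0.199, 0.98, -0.002, -0.012]
contact_force: [-0.3, 0.6, -1.1]
opening: 0.339
finger_force: 32.0
```

Call:
{"method": "step_arm", "body": {
  "steps": [
    [0.005,0,-0.2,0,0,0,0.45],
    [0,0,0,0,0,0,0.45]
  ]
}}

```text
clock: 22.75
tool_pos: [0.5451, 0.2695, 0.1848]
eef_rot: [-0.199, 0.98, -0.002, -0.012]
contact_force: [-0.6, 1.0, 0.6]
opening: 0.341
finger_force: 32.0
```

Call:
{"method": "step_arm", "body": {
  "steps": [
    [-0.003,0,0.1,0,0,0,0.45],
    [0,0,0,0,0,0,0.45]
  ]
}}

```text
clock: 23.0
tool_pos: [0.5451, 0.2694, 0.1835]
eef_rot: [-0.199, 0.98, -0.002, -0.012]
contact_force: [-0.7, -0.3, 0.5]
opening: 0.342
finger_force: 32.0
```

Call:
{"method": "step_arm", "body": {
  "steps": [
    [-0.003,0,0.1,0,0,0,0.45],
    [0,0,0,0,0,0,0.45]
  ]
}}

```text
clock: 23.25
tool_pos: [0.5449, 0.2692, 0.1821]
eef_rot: [-0.199, 0.98, -0.002, -0.012]
contact_force: [-0.1, 0.7, -1.4]
opening: 0.337
finger_force: 32.0
```

Call:
{"method": "step_arm", "body": {
  "steps": [
    [-0.003,0,0.1,0,0,0,0.45],
    [0,0,0,0,0,0,0.45]
  ]
}}

```text
clock: 23.5
tool_pos: [0.5448, 0.2692, 0.181]
eef_rot: [-0.199, 0.98, -0.002, -0.012]
contact_force: [0.2, 0.4, -3.0]
opening: 0.34
finger_force: 32.0
```

Call:
{"method": "step_arm", "body": {
  "steps": [
    [0.012,0,-0.5,0,0,0,0.45],
    [0.012,0,-0.5,0,0,0,0.45],
    [0,0,0,0,0,0,0.45]
  ]
}}

```text
clock: 23.88
tool_pos: [0.5451, 0.2697, 0.1923]
eef_rot: [-0.199, 0.98, -0.002, -0.011]
contact_force: [-0.4, -0.1, -0.6]
opening: 0.339
finger_force: 32.0
```

Call:
{"method": "step_arm", "body": {
  "steps": [
    [0.007,0,-0.3,0,0,0,0.45],
    [0,0,0,0,0,0,0.45]
  ]
}}

```text
clock: 24.12
tool_pos: [0.5451, 0.2696, 0.1949]
eef_rot: [-0.199, 0.98, -0.002, -0.012]
contact_force: [-1.4, 0.6, 0.4]
opening: 0.337
finger_force: 32.0
```

Call:
{"method": "step_arm", "body": {
  "steps": [
    [0.007,0,-0.3,0,0,0,0.45],
    [0,0,0,0,0,0,0.45]
  ]
}}

```text
clock: 24.38
tool_pos: [0.5451, 0.2696, 0.1978]
eef_rot: [-0.199, 0.98, -0.002, -0.012]
contact_force: [-0.9, 0.9, 1.3]
opening: 0.338
finger_force: 32.0
```

Call:
{"method": "step_arm", "body": {
  "steps": [
    [0.007,0,-0.3,0,0,0,0.45],
    [0,0,0,0,0,0,0.45]
  ]
}}

```text
clock: 24.62
tool_pos: [0.5451, 0.2695, 0.2008]
eef_rot: [-0.199, 0.98, -0.002, -0.012]
contact_force: [0.6, -0.5, 0.2]
opening: 0.338
finger_force: 32.0
```

Call:
{"method": "step_arm", "body": {
  "steps": [
    [0.007,0,-0.3,0,0,0,0.45],
    [0,0,0,0,0,0,0.45]
  ]
}}

```text
clock: 24.88
tool_pos: [0.5451, 0.2696, 0.2038]
eef_rot: [-0.199, 0.98, -0.002, -0.012]
contact_force: [-0.1, 0.7, 1.4]
opening: 0.34
finger_force: 32.0
```

Call:
{"method": "step_arm", "body": {
  "steps": [
    [0.007,0,-0.3,0,0,0,0.45],
    [0,0,0,0,0,0,0.45]
  ]
}}

```text
clock: 25.12
tool_pos: [0.5452, 0.2696, 0.207]
eef_rot: [-0.199, 0.98, -0.002, -0.011]
contact_force: [-0.3, 0.1, 2.2]
opening: 0.338
finger_force: 32.0
```

```bash
python3 - <<'E'
from h import *
print(go((.5454,.2687,.178)))
snap("wrist","w8"); b=cv2.cvtColor(cv2.imread("pics/w8.png"),cv2.COLOR_BGR2GRAY).astype(int)
for u in(310,317,324): print(b[212:250,u].tolist())
print(b[252,284:346].tolist())
print(go((.5454,.2687,.178))[-1])
E
```

```text
(array([-0.05, -0.1 ,  2.9 ]), None, 'pos', array([0.5452, 0.2696, 0.207 ]), 'yaw', np.float64(22.96), 'tilt', array([-0.0216, -0.0089, -0.9997]), 'F', array([-0.33,  0.15,  2.21]))
[165, 164, 165, 165, 162, 162, 161, 157, 158, 161, 158, 166, 144, 116, 90, 101, 109, 107, 89, 96, 105, 103, 109, 121, 129, 114, 114, 112, 92, 105, 107, 97, 93, 153, 164, 164, 155, 162]
[172, 170, 168, 167, 165, 165, 167, 165, 163, 164, 159, 154, 135, 118, 88, 77, 79, 81, 78, 77, 75, 85, 100, 104, 90, 84, 83, 86, 85, 84, 81, 77, 158, 166, 159, 161, 160, 160]
[168, 167, 170, 173, 168, 170, 169, 169, 167, 165, 163, 163, 167, 153, 150, 136, 81, 69, 74, 78, 74, 69, 78, 79, 82, 74, 73, 76, 77, 75, 74, 77, 66, 130, 161, 158, 159, 158]
[198, 197, 200, 198, 196, 196, 198, 200, 187, 152, 137, 148, 157, 156, 160, 161, 158, 158, 159, 162, 158, 160, 160, 159, 159, 160, 160, 160, 157, 160, 158, 159, 159, 161, 157, 159, 158, 160, 161, 164, 163, 163, 160, 160, 159, 159, 161, 161, 158, 160, 165, 162, 159, 121, 71, 74, 121, 136, 130, 131, 128, 128]
[-0.1   1.27  2.11]
```

Call:
{"method": "step_arm", "body": {
  "steps": [
    [0.005,0,-0.2,0,0,0,0.45],
    [0,0,0,0,0,0,0.45],
    [0,0,0,0,0,0,0.45]
  ]
}}

```text
clock: 25.55
tool_pos: [0.5449, 0.2694, 0.2083]
eef_rot: [-0.199, 0.98, -0.002, -0.012]
contact_force: [-0.3, 0.5, -1.8]
opening: 0.338
finger_force: 32.0
```

Call:
{"method": "step_arm", "body": {
  "steps": [
    [0.007,0,-0.3,0,0,0,0.45],
    [0,0,0,0,0,0,0.45],
    [0,0,0,0,0,0,0.45]
  ]
}}

```text
clock: 25.92
tool_pos: [0.5448, 0.2692, 0.2113]
eef_rot: [-0.199, 0.98, -0.003, -0.012]
contact_force: [0.4, 0.9, -2.0]
opening: 0.338
finger_force: 32.0
```

Call:
{"method": "step_arm", "body": {
  "steps": [
    [0.007,0,-0.3,0,0,0,0.45],
    [0,0,0,0,0,0,0.45],
    [0,0,0,0,0,0,0.45]
  ]
}}

```text
clock: 26.3
tool_pos: [0.5449, 0.2694, 0.2144]
eef_rot: [-0.199, 0.98, -0.002, -0.012]
contact_force: [0.4, -0.0, -0.9]
opening: 0.341
finger_force: 32.0
```

Call:
{"method": "step_arm", "body": {
  "steps": [
    [-0.007,0,0.3,0,0,0,0.45],
    [0,0,0,0,0,0,0.45],
    [0,0,0,0,0,0,0.45]
  ]
}}

```text
clock: 26.68
tool_pos: [0.5448, 0.2693, 0.2112]
eef_rot: [-0.199, 0.98, -0.002, -0.012]
contact_force: [0.1, -0.1, -0.9]
opening: 0.341
finger_force: 32.0
```

Call:
{"method": "step_arm", "body": {
  "steps": [
    [-0.004,0,0.15,0,0,0,0.45],
    [0,0,0,0,0,0,0.45]
  ]
}}

```text
clock: 26.92
tool_pos: [0.5448, 0.2694, 0.2097]
eef_rot: [-0.199, 0.98, -0.002, -0.012]
contact_force: [-0.5, -0.3, -1.0]
opening: 0.338
finger_force: 32.0
```

Call:
{"method": "step_arm", "body": {
  "steps": [
    [-0.004,0,0.15,0,0,0,0.45],
    [0,0,0,0,0,0,0.45]
  ]
}}

```text
clock: 27.18
tool_pos: [0.5449, 0.2695, 0.2083]
eef_rot: [-0.199, 0.98, -0.002, -0.012]
contact_force: [0.9, -0.4, -1.2]
opening: 0.342
finger_force: 32.0
```

Call:
{"method": "step_arm", "body": {
  "steps": [
    [-0.004,0,0.15,0,0,0,0.45],
    [0,0,0,0,0,0,0.45]
  ]
}}

```text
clock: 27.42
tool_pos: [0.545, 0.2695, 0.207]
eef_rot: [-0.199, 0.98, -0.002, -0.012]
contact_force: [1.6, -0.6, 0.1]
opening: 0.338
finger_force: 32.0
```

Call:
{"method": "step_arm", "body": {
  "steps": [
    [-0.004,0,0.15,0,0,0,0.45],
    [0,0,0,0,0,0,0.45]
  ]
}}

```text
clock: 27.68
tool_pos: [0.5448, 0.2693, 0.2051]
eef_rot: [-0.199, 0.98, -0.002, -0.012]
contact_force: [-0.5, -0.2, -0.9]
opening: 0.339
finger_force: 32.0
```

Call:
{"method": "step_arm", "body": {
  "steps": [
    [-0.004,0,0.15,0,0,0,0.45],
    [0,0,0,0,0,0,0.45]
  ]
}}

```text
clock: 27.92
tool_pos: [0.5448, 0.2693, 0.2035]
eef_rot: [-0.199, 0.98, -0.002, -0.012]
contact_force: [0.4, 0.3, -1.3]
opening: 0.348
finger_force: 32.0
```

Call:
{"method": "step_arm", "body": {
  "steps": [
    [-0.004,0,0.15,0,0,0,0.45],
    [0,0,0,0,0,0,0.45]
  ]
}}

```text
clock: 28.18
tool_pos: [0.5447, 0.2693, 0.2021]
eef_rot: [-0.199, 0.98, -0.002, -0.012]
contact_force: [0.4, 0.1, -0.7]
opening: 0.343
finger_force: 32.0
```

Call:
{"method": "step_arm", "body": {
  "steps": [
    [-0.007,0,0.3,0,0,0,0.45],
    [-0.007,0,0.3,0,0,0,0.45],
    [-0.007,0,0.3,0,0,0,0.45],
    [-0.007,0,0.3,0,0,0,0.45],
    [-0.007,0,0.3,0,0,0,0.45],
    [-0.007,0,0.3,0,0,0,0.45],
    [0,0,0,0,0,0,0.45]
  ]
}}

```text
clock: 29.05
tool_pos: [0.5445, 0.2691, 0.1836]
eef_rot: [-0.199, 0.98, -0.003, -0.013]
contact_force: [1.2, 0.5, -4.0]
opening: 0.339
finger_force: 32.0
```

Call:
{"method": "step_arm", "body": {
  "steps": [
    [-0.004,0,0.15,0,0,0,0.45],
    [0,0,0,0,0,0,0.45]
  ]
}}

```text
clock: 29.3
tool_pos: [0.5447, 0.2692, 0.1825]
eef_rot: [-0.199, 0.98, -0.003, -0.012]
contact_force: [0.1, 0.7, -3.6]
opening: 0.343
finger_force: 32.0
```

Call:
{"method": "step_arm", "body": {
  "steps": [
    [-0.003,0,0.1,0,0,0,0.45]
  ]
}}

```text
clock: 29.42
tool_pos: [0.5449, 0.2694, 0.1819]
eef_rot: [-0.199, 0.98, -0.002, -0.012]
contact_force: [0.1, 1.2, -0.0]
opening: 0.339
finger_force: 32.0
```

Call:
{"method": "step_arm", "body": {
  "steps": [
    [-0.003,0,0.1,0,0,0,0.45]
  ]
}}

```text
clock: 29.55
tool_pos: [0.5449, 0.2694, 0.1808]
eef_rot: [-0.199, 0.98, -0.002, -0.012]
contact_force: [-0.0, -0.1, -0.3]
opening: 0.343
finger_force: 32.0
```

Call:
{"method": "step_arm", "body": {
  "steps": [
    [-0.003,0,0.1,0,0,0,0.45]
  ]
}}

```text
clock: 29.68
tool_pos: [0.5448, 0.2694, 0.1797]
eef_rot: [-0.199, 0.98, -0.002, -0.012]
contact_force: [0.3, 0.1, -1.7]
opening: 0.338
finger_force: 32.0
```

Call:
{"method": "step_arm", "body": {
  "steps": [
    [-0.003,0,0.1,0,0,0,0.45]
  ]
}}

```text
clock: 29.8
tool_pos: [0.5448, 0.2693, 0.1787]
eef_rot: [-0.199, 0.98, -0.002, -0.012]
contact_force: [0.8, 0.7, -1.1]
opening: 0.338
finger_force: 32.0
```

Call:
{"method": "step_arm", "body": {
  "steps": [
    [-0.003,0,0.1,0,0,0,0.45],
    [0,0,0,0,0,0,0.45]
  ]
}}

```text
clock: 30.05
tool_pos: [0.5453, 0.2696, 0.1784]
eef_rot: [-0.199, 0.98, -0.002, -0.011]
contact_force: [-0.3, 0.5, 4.0]
opening: 0.341
finger_force: 32.0
```

Call:
{"method": "step_arm", "body": {
  "steps": [
    [-0.003,0,0.1,0,0,0,0.45],
    [0,0,0,0,0,0,0.45]
  ]
}}

```text
clock: 30.3
tool_pos: [0.5458, 0.27, 0.1782]
eef_rot: [-0.199, 0.98, -0.002, -0.011]
contact_force: [-0.8, 0.1, 7.6]
opening: 0.339
finger_force: 32.0
```

Call:
{"method": "step_arm", "body": {
  "steps": [
    [-0.002,0,0.05,0,0,0,0.45],
    [0,0,0,0,0,0,0.45]
  ]
}}

```text
clock: 30.55
tool_pos: [0.5461, 0.2702, 0.1782]
eef_rot: [-0.199, 0.98, -0.002, -0.01]
contact_force: [0.1, 0.7, 10.3]
opening: 0.341
finger_force: 32.0
```

Call:
{"method": "step_arm", "body": {
  "steps": [
    [-0.002,0,0.05,0,0,0,0.45],
    [0,0,0,0,0,0,0.45]
  ]
}}

```text
clock: 30.8
tool_pos: [0.5464, 0.2704, 0.178]
eef_rot: [-0.199, 0.98, -0.002, -0.01]
contact_force: [-0.5, 1.1, 12.4]
opening: 0.342
finger_force: 32.0
```

Call:
{"method": "step_arm", "body": {
  "steps": [
    [-0.002,0,0.05,0,0,0,0.45],
    [0,0,0,0,0,0,0.45],
    [0,0,0,0,0,0,0.45]
  ]
}}

```text
clock: 31.18
tool_pos: [0.5466, 0.2704, 0.1776]
eef_rot: [-0.199, 0.98, -0.002, -0.01]
contact_force: [-0.1, -0.1, 12.9]
opening: 0.342
finger_force: 32.0
```

```bash
python3 - <<'E'
from h import *
G={n:cv2.cvtColor(cv2.imread(f"pics/{n}.png"),cv2.COLOR_BGR2GRAY).astype(int) for n in("w1","w3","w4","w6","w8")}
for n,g in G.items():
    print(n,"bow col317",g[405:462,317].tolist()); print("   row440",g[440,262:372].tolist()[::2])
s=r.get_state();t=np.array(s["tool_pos"]);M=Ro.from_quat(s["eef_rot"]).as_matrix()
snap("wrist","w9")
for h in(0,.01,.02): print("bow top at",h,[proj("w9",t+M@np.array([dx,0,-.041-h])) for dx in(-.009,.009)])
print(go((.5454,.2687,.178)))
E
```

```text
w1 bow col317 [58, 45, 49, 48, 45, 45, 41, 88, 93, 90, 89, 87, 87, 126, 132, 128, 131, 126, 126, 126, 128, 128, 128, 129, 131, 125, 127, 126, 130, 126, 126, 125, 126, 131, 109, 106, 91, 82, 87, 92, 92, 91, 91, 90, 80, 132, 204, 208, 199, 202, 200, 192, 193, 195, 201, 214, 112]
   row440 [70, 76, 72, 69, 66, 109, 85, 83, 84, 84, 83, 85, 85, 86, 94, 133, 126, 128, 132, 90, 91, 89, 98, 121, 131, 129, 127, 135, 88, 91, 88, 98, 131, 130, 130, 130, 130, 96, 88, 96, 125, 90, 80, 83, 85, 83, 78, 123, 238, 233, 230, 221, 225, 227, 233]
w3 bow col317 [86, 82, 80, 87, 55, 45, 44, 86, 90, 102, 125, 130, 133, 127, 128, 127, 128, 127, 126, 129, 132, 129, 130, 130, 131, 127, 129, 129, 128, 128, 126, 128, 128, 129, 132, 114, 106, 96, 92, 93, 96, 91, 90, 87, 75, 193, 239, 240, 234, 234, 234, 236, 236, 235, 238, 252, 142]
   row440 [232, 233, 232, 234, 233, 236, 158, 74, 82, 82, 83, 88, 117, 126, 112, 87, 92, 95, 119, 131, 131, 128, 126, 112, 89, 89, 127, 132, 90, 91, 89, 89, 92, 89, 97, 133, 130, 92, 92, 90, 91, 82, 86, 86, 87, 84, 79, 119, 242, 236, 237, 233, 219, 203, 201]
w4 bow col317 [46, 46, 49
[... 1224 characters left out ...]
2, 125, 97, 92, 91, 90, 93, 96, 81, 34, 9, 21, 8, 26, 14, 18, 10, 7, 61]
   row440 [61, 58, 57, 56, 53, 67, 88, 84, 85, 87, 85, 106, 109, 128, 130, 129, 129, 127, 128, 126, 131, 128, 105, 97, 123, 131, 129, 128, 130, 127, 127, 112, 98, 133, 130, 124, 128, 126, 128, 128, 105, 111, 84, 90, 89, 87, 84, 83, 89, 60, 56, 54, 60, 59, 75]
bow top at 0 [array([319.1, 450.2]), array([319.3, 387.8])]
bow top at 0.01 [array([319.5, 483. ]), array([319.6, 415.8])]
bow top at 0.02 [array([319.8, 522.9]), array([320. , 450.3])]
(array([ 0.17, -0.11, -0.04]), None, 'pos', array([0.5465, 0.2704, 0.1776]), 'yaw', np.float64(22.95), 'tilt', array([-0.0181, -0.0071, -0.9998]), 'F', array([ 0.39, -0.6 , 12.18]))
```

Call:
{"method": "step_arm", "body": {
  "steps": [
    [0.004,0,-0.15,0,0,0,0.45],
    [0.003,0,-0.1,0,0,0,0.45],
    [0,0,0,0,0,0,0.45]
  ]
}}

```text
clock: 31.6
tool_pos: [0.5451, 0.2695, 0.1778]
eef_rot: [-0.199, 0.98, -0.002, -0.012]
contact_force: [0.7, -0.4, 2.8]
opening: 0.337
finger_force: 32.0
```

Call:
{"method": "step_arm", "body": {
  "steps": [
    [0.003,0,-0.1,0,0,0,0.45],
    [0,0,0,0,0,0,0.45],
    [0,0,0,0,0,0,0.45]
  ]
}}

```text
clock: 31.98
tool_pos: [0.5447, 0.2694, 0.1784]
eef_rot: [-0.199, 0.98, -0.002, -0.012]
contact_force: [1.2, -0.2, -1.9]
opening: 0.342
finger_force: 32.0
```

Call:
{"method": "step_arm", "body": {
  "steps": [
    [0.001,0,-0.05,0,0,0,0.45],
    [0,0,0,0,0,0,0.45],
    [0,0,0,0,0,0,0.45]
  ]
}}

```text
clock: 32.35
tool_pos: [0.5447, 0.2693, 0.1792]
eef_rot: [-0.199, 0.98, -0.002, -0.012]
contact_force: [1.2, 1.1, -3.5]
opening: 0.338
finger_force: 32.0
```

Call:
{"method": "step_arm", "body": {
  "steps": [
    [0.001,0,-0.05,0,0,0,0.45],
    [0,0,0,0,0,0,0.45]
  ]
}}

```text
clock: 32.6
tool_pos: [0.5447, 0.2693, 0.1797]
eef_rot: [-0.199, 0.98, -0.002, -0.012]
contact_force: [1.0, 1.1, -3.9]
opening: 0.34
finger_force: 32.0
```

Call:
{"method": "step_arm", "body": {
  "steps": [
    [0.001,0,-0.05,0,0,0,0.45],
    [0,0,0,0,0,0,0.45]
  ]
}}

```text
clock: 32.85
tool_pos: [0.5449, 0.2694, 0.1804]
eef_rot: [-0.199, 0.98, -0.002, -0.012]
contact_force: [-1.0, 0.8, -3.9]
opening: 0.339
finger_force: 32.0
```

```bash
python3 - <<'E'
from h import *
print(go((.5454,.2687,.178)))
snap("wrist","w10"); a=cv2.cvtColor(cv2.imread("pics/w9.png"),cv2.COLOR_BGR2GRAY).astype(int);b=cv2.cvtColor(cv2.imread("pics/w10.png"),cv2.COLOR_BGR2GRAY).astype(int)
for u in(310,317,324): print(a[230:252,u].tolist(),b[230:252,u].tolist())
print("plate static", proj("w10",atz("w9",317,233,.09)),"collar",proj("w10",atz("w9",317,243.8,.1135)))
for v in(262,268): print("jaw row",v,a[v,286:350].tolist(),b[v,286:350].tolist())
print(a[450:453,317],b[450:453,317])
E
```

```text
(array([-0.03, -0.08,  0.24]), None, 'pos', array([0.5449, 0.2694, 0.1804]), 'yaw', np.float64(22.96), 'tilt', array([-0.0226, -0.0095, -0.9997]), 'F', array([-0.99,  0.85, -3.89]))
[159, 161, 151, 118, 102, 76, 97, 115, 114, 97, 106, 110, 106, 103, 94, 129, 157, 162, 159, 155, 157, 160] [160, 159, 160, 159, 163, 167, 121, 104, 113, 112, 109, 112, 112, 106, 98, 112, 153, 165, 158, 160, 160, 160]
[161, 162, 130, 130, 94, 84, 91, 85, 86, 86, 85, 83, 92, 74, 118, 159, 162, 157, 162, 160, 158, 157] [161, 161, 160, 161, 164, 133, 126, 107, 91, 90, 86, 85, 84, 84, 88, 156, 165, 161, 156, 159, 159, 160]
[163, 168, 162, 160, 152, 143, 89, 71, 75, 78, 75, 76, 76, 75, 72, 81, 152, 165, 157, 157, 158, 159] [166, 167, 163, 162, 163, 168, 156, 153, 131, 82, 72, 71, 76, 76, 77, 66, 138, 164, 160, 159, 158, 163]
plate static [317.6 236.1] collar [317.7 246.9]
jaw row 262 [196, 169, 179, 191, 191, 198, 142, 82, 75, 78, 85, 78, 99, 107, 104, 110, 88, 58, 133, 148, 94, 67, 77, 73, 76, 84, 92, 92, 84, 78, 82, 82, 91, 91, 88, 72, 118, 137, 138, 103, 102, 81, 69, 76, 89, 92, 92, 90, 82, 75, 74, 75, 68, 7
[... 244 characters left out ...]
87, 95, 96, 90, 88, 76, 75, 78, 76, 73, 115, 130, 128, 127, 86, 111, 132, 130, 128, 126]
jaw row 268 [193, 192, 195, 198, 174, 124, 87, 81, 79, 84, 82, 76, 76, 76, 73, 83, 89, 84, 115, 132, 124, 114, 108, 99, 95, 111, 121, 126, 140, 144, 149, 144, 128, 121, 99, 82, 70, 63, 62, 69, 72, 83, 91, 93, 84, 73, 72, 80, 74, 109, 90, 76, 85, 82, 78, 117, 129, 124, 127, 127, 129, 128, 131, 132] [192, 194, 193, 176, 166, 124, 89, 78, 83, 84, 83, 76, 79, 77, 73, 74, 98, 154, 145, 128, 118, 109, 101, 101, 113, 118, 142, 152, 155, 153, 149, 142, 136, 135, 124, 103, 85, 77, 72, 66, 69, 77, 95, 93, 89, 73, 69, 73, 75, 69, 70, 79, 82, 82, 82, 111, 129, 126, 124, 124, 130, 128, 131, 129]
[94 87 63] [93 70 59]
```

Call:
{"method": "step_arm", "body": {
  "steps": [
    [0.001,0,-0.05,0,0,0,0.45],
    [0,0,0,0,0,0,0.45]
  ]
}}

```text
clock: 33.15
tool_pos: [0.545, 0.2694, 0.1809]
eef_rot: [-0.199, 0.98, -0.002, -0.012]
contact_force: [-0.0, 1.1, -4.4]
opening: 0.342
finger_force: 32.0
```

Call:
{"method": "step_arm", "body": {
  "steps": [
    [0.001,0,-0.05,0,0,0,0.45],
    [0,0,0,0,0,0,0.45]
  ]
}}

```text
clock: 33.4
tool_pos: [0.545, 0.2695, 0.1815]
eef_rot: [-0.199, 0.98, -0.002, -0.012]
contact_force: [-0.3, 1.1, -2.9]
opening: 0.336
finger_force: 32.0
```

Call:
{"method": "step_arm", "body": {
  "steps": [
    [0.001,0,-0.05,0,0,0,0.45],
    [0,0,0,0,0,0,0.45]
  ]
}}

```text
clock: 33.65
tool_pos: [0.545, 0.2695, 0.182]
eef_rot: [-0.199, 0.98, -0.002, -0.012]
contact_force: [0.3, 0.6, -3.1]
opening: 0.34
finger_force: 32.0
```

Call:
{"method": "step_arm", "body": {
  "steps": [
    [-0.005,0,0.2,0,0,0,0.45],
    [-0.004,0,0.15,0,0,0,0.45],
    [-0.003,0,0.1,0,0,0,0.45],
    [0,0,0,0,0,0,0.45]
  ]
}}

```text
clock: 34.15
tool_pos: [0.5453, 0.2696, 0.1778]
eef_rot: [-0.199, 0.98, -0.002, -0.011]
contact_force: [0.8, 0.1, 2.4]
opening: 0.339
finger_force: 32.0
```

Call:
{"method": "step_arm", "body": {
  "steps": [
    [-0.003,0,0.1,0,0,0,0.45],
    [0,0,0,0,0,0,0.45]
  ]
}}

```text
clock: 34.4
tool_pos: [0.5458, 0.27, 0.1777]
eef_rot: [-0.199, 0.98, -0.002, -0.011]
contact_force: [-0.2, -0.6, 7.7]
opening: 0.344
finger_force: 32.0
```

Call:
{"method": "step_arm", "body": {
  "steps": [
    [-0.003,0,0.1,0,0,0,0.45],
    [0,0,0,0,0,0,0.45]
  ]
}}

```text
clock: 34.65
tool_pos: [0.5464, 0.2702, 0.1773]
eef_rot: [-0.199, 0.98, -0.002, -0.01]
contact_force: [0.5, -0.3, 11.0]
opening: 0.34
finger_force: 32.0
```

Call:
{"method": "step_arm", "body": {
  "steps": [
    [-0.002,0,0.06,0,0,0,0.45],
    [0,0,0,0,0,0,0.45]
  ]
}}

```text
clock: 34.9
tool_pos: [0.5466, 0.2704, 0.177]
eef_rot: [-0.199, 0.98, -0.002, -0.01]
contact_force: [-0.6, 0.3, 12.0]
opening: 0.345
finger_force: 32.0
```

Call:
{"method": "step_arm", "body": {
  "steps": [
    [0.08,0,0,0,0,0,0.45],
    [0.08,-0.03,0,0,0,0,0.45],
    [0,0,0,0,0,0,0.45]
  ]
}}

```text
clock: 35.28
tool_pos: [0.5453, 0.2695, 0.177]
eef_rot: [-0.199, 0.98, -0.002, -0.009]
contact_force: [-0.0, 0.3, 11.2]
opening: 0.34
finger_force: 32.0
```

Call:
{"method": "step_arm", "body": {
  "steps": [
    [0,0,0.06,0,0,0,0.45],
    [0,0,0,0,0,0,0.45],
    [0,0,0,0,0,0,0.45]
  ]
}}

```text
clock: 35.65
tool_pos: [0.5454, 0.2696, 0.1766]
eef_rot: [-0.199, 0.98, -0.002, -0.009]
contact_force: [-0.4, -0.2, 12.4]
opening: 0.341
finger_force: 32.0
```

```bash
python3 - <<'E'
from h import *
snap("wrist","w11")
def edge(g,u,lo,hi,th,up=True):
    c=g[lo:hi,u].astype(float)
    for i in range(1,len(c)):
        if (c[i]>=th>c[i-1]) if up else (c[i]<=th<c[i-1]): return round(lo+i-1+(th-c[i-1])/(c[i]-c[i-1]),2)
for n in("w4","w5","w8","w6","w9","w10","w11"):
    g=cv2.cvtColor(cv2.imread(f"pics/{n}.png"),cv2.COLOR_BGR2GRAY)
    g=g.astype(float); G=(g[:,:-2]+g[:,1:-1]+g[:,2:])/3
    print(n,"collar",[edge(G,u,240,250,125) for u in(307,310,313,316,319,322,325)],"ring",[edge(G,u,205,244,145,False) for u in(308,312,316)],"bow",[edge(G,u,444,458,85,False) for u in(305,317,329)],
     "headfar",[edge(G,u,285,330,110,False) for u in(313,317,321)])
E
```

```text
w4 collar [np.float64(245.0), np.float64(244.37), np.float64(243.65), np.float64(243.66), np.float64(244.49), np.float64(244.83), np.float64(245.6)] ring [np.float64(218.91), np.float64(216.48), np.float64(215.33)] bow [None, None, None] headfar [np.float64(301.04), np.float64(301.26), np.float64(300.31)]
w5 collar [np.float64(244.98), np.float64(244.43), np.float64(243.63), np.float64(243.64), np.float64(244.45), np.float64(244.85), np.float64(245.61)] ring [np.float64(215.87), np.float64(215.32), np.float64(215.61)] bow [np.float64(450.51), np.float64(450.54), np.float64(451.06)] headfar [np.float64(301.47), np.float64(301.5), None]
w8 collar [np.float64(244.74), np.float64(244.38), np.float64(243.63), np.float64(243.65), np.float64(244.38), np.float64(244.78), np.float64(245.57)] ring [np.float64(224.28), np.float64(223.48), np.float64(223.42)] bow [np.float64(450.41), np.float64(450.74), np.float64(450.91)] headfar [np.float64(301.12), np.float64(301.5), np.float64(300.83)]
w6 collar [np.float64(244.43), np.float64(243.76), np.float64(243.27), np.float64(243.44), np.float64(243.7
[... 593 characters left out ...]
w10 collar [np.float64(245.66), np.float64(245.04), np.float64(244.48), np.float64(244.57), np.float64(245.05), np.float64(245.69), np.float64(246.39)] ring [np.float64(235.64), np.float64(234.92), np.float64(234.73)] bow [np.float64(450.41), np.float64(450.45), np.float64(450.48)] headfar [np.float64(302.0), np.float64(301.85), np.float64(301.67)]
w11 collar [np.float64(246.21), np.float64(245.47), np.float64(244.79), np.float64(244.79), np.float64(245.56), np.float64(245.98), np.float64(246.69)] ring [np.float64(235.47), np.float64(234.61), np.float64(234.53)] bow [np.float64(450.51), np.float64(451.13), np.float64(451.06)] headfar [np.float64(302.9), np.float64(302.88), np.float64(302.4)]
```

Call:
{"method": "step_arm", "body": {
  "steps": [
    [-0.08,0.02,-0.12,0,0,0,0.45],
    [-0.08,0.01,-0.08,0,0,0,0.45],
    [0,0,0,0,0,0,0.45]
  ]
}}

```text
clock: 36.08
tool_pos: [0.5455, 0.2697, 0.1767]
eef_rot: [-0.199, 0.98, -0.002, -0.011]
contact_force: [-0.0, 0.3, 7.2]
opening: 0.343
finger_force: 32.0
```

Call:
{"method": "step_arm", "body": {
  "steps": [
    [0,0,0,0,0,0,0.32],
    [0,0,0,0,0,0,0.26],
    [0,0,0,0,0,0,0.2],
    [0,0,0,0,0,0,0.18],
    [0,0,0,0,0,0,0.18]
  ],
  "force": 15
}}

```text
clock: 36.7
tool_pos: [0.5448, 0.2696, 0.176]
eef_rot: [-0.199, 0.98, -0.002, -0.012]
contact_force: [0.8, -0.0, 2.1]
opening: 0.411
finger_force: 2.3
```

```bash
python3 - <<'E'
from h import *
s=r.get_state();print(go((.5454,.2687,.178)),s["opening"],s["finger_force"])
snap("wrist","w12")
g=cv2.cvtColor(cv2.imread("pics/w12.png"),cv2.COLOR_BGR2GRAY)
for u in(310,317,324): print(g[225:250,u].tolist())
print(g[300,286:350].tolist()); print(g[285,286:350].tolist())
E
```

```text
(array([-0.02, -0.11, -0.2 ]), None, 'pos', array([0.5448, 0.2696, 0.176 ]), 'yaw', np.float64(22.97), 'tilt', array([-0.0229, -0.0093, -0.9997]), 'F', array([ 0.82, -0.02,  2.12])) 0.4106436591275704 2.3172456424799748
[164, 166, 166, 165, 161, 164, 158, 160, 159, 157, 160, 162, 152, 115, 108, 102, 101, 98, 89, 92, 87, 110, 159, 164, 163]
[168, 169, 165, 166, 167, 166, 163, 163, 161, 164, 163, 162, 133, 130, 101, 81, 80, 80, 78, 79, 80, 69, 120, 157, 167]
[169, 165, 174, 167, 169, 168, 171, 167, 167, 165, 164, 163, 164, 160, 150, 144, 89, 69, 72, 77, 72, 72, 73, 69, 157]
[73, 68, 57, 148, 201, 209, 204, 203, 199, 166, 117, 105, 111, 110, 114, 121, 129, 130, 129, 128, 128, 129, 125, 130, 128, 129, 131, 129, 129, 130, 129, 125, 133, 131, 123, 121, 110, 112, 108, 105, 103, 142, 187, 199, 198, 196, 198, 196, 196, 194, 200, 200, 199, 189, 185, 200, 202, 197, 197, 204, 204, 165, 95, 66]
[75, 72, 67, 77, 121, 115, 102, 103, 101, 104, 86, 96, 97, 117, 127, 128, 128, 127, 122, 128, 125, 126, 126, 127, 129, 129, 130, 128, 127, 131, 126, 129, 127, 132, 127, 130, 121, 103, 102, 99, 99, 105, 107, 103, 106, 122, 127, 122, 117, 94, 86, 84, 93, 86, 77, 73, 70, 72, 113, 110, 91, 94, 81, 75]
```

Call:
{"method": "step_arm", "body": {
  "steps": [
    [0.003,0,-0.1,0,0,0,0.2],
    [0.003,0,-0.1,0,0,0,0.2],
    [0,0,0,0,0,0,0.2]
  ]
}}

```text
clock: 37.12
tool_pos: [0.5449, 0.269, 0.1778]
eef_rot: [-0.199, 0.98, -0.003, -0.012]
contact_force: [0.2, -0.2, -0.6]
opening: 0.4
finger_force: 4.2
```

Call:
{"method": "step_arm", "body": {
  "steps": [
    [0.024,0,-1,0,0,0,0.2],
    [0.036,0,-1.5,0,0,0,0.2],
    [0.05,0,-2,0,0,0,0.2],
    [0.05,0,-2,0,0,0,0.2],
    [0.036,0,-1.5,0,0,0,0.2],
    [0,0,0,0,0,0,0.2],
    [0,0,0,0,0,0,0.2]
  ]
}}

```text
clock: 38.0
tool_pos: [0.5447, 0.2691, 0.2577]
eef_rot: [-0.199, 0.98, -0.003, -0.012]
contact_force: [0.5, -0.1, -1.5]
opening: 0.402
finger_force: 4.2
```

```bash
python3 - <<'E'
from h import *
s=r.get_state();t=np.array(s["tool_pos"]);M=Ro.from_quat(s["eef_rot"]).as_matrix();print(go((.5454,.2687,.26),23),s["opening"],s["finger_force"])
snap("wrist","w13"); snap("top","t13")
g={n:cv2.cvtColor(cv2.imread(f"pics/{n}.png"),cv2.COLOR_BGR2GRAY) for n in("w1","w13")}
# jaws: template match from w1 (left & right jaws, bow) into w13
for nm,(x,y,w,h) in {"jawL":(280,258,22,42),"jawR":(332,258,24,42),"bow":(270,440,95,14)}.items():
    T=g["w1"][y:y+h,x:x+w]; S=g["w13"][y-14:y+h+14,x-14:x+w+14]; R=cv2.matchTemplate(S,T,cv2.TM_CCOEFF_NORMED); _,v,_,l=cv2.minMaxLoc(R); print(nm,round(v,2),"shift",l[0]-14,l[1]-14)
# head & collar blob: expected pos for neck at h
for c in(.1094,): print("collar top px",proj("w13",(.5454,.2687,c+.004)),"head top",proj("w13",(.5454,.2687,c+.023)))
for u in(313,317,321): print(g["w13"][215:275,u].tolist())
E
```

```text
(array([-0.04, -0.07, -0.23]), np.float64(-0.0), 'pos', array([0.5447, 0.2691, 0.2577]), 'yaw', np.float64(22.96), 'tilt', array([-0.0232, -0.0101, -0.9997]), 'F', array([ 0.45, -0.12, -1.45])) 0.40166193654611976 4.19883447670145
jawL 0.84 shift 4 1
jawR 0.91 shift 0 2
bow -0.06 shift -14 -14
collar top px [316.3 236.4] head top [316.3 243.7]
[162, 157, 162, 157, 163, 159, 160, 159, 158, 157, 155, 156, 96, 126, 163, 164, 161, 158, 164, 182, 192, 190, 189, 191, 193, 189, 190, 189, 188, 197, 195, 187, 191, 193, 195, 196, 187, 171, 167, 182, 189, 193, 192, 190, 187, 191, 190, 192, 192, 194, 195, 201, 199, 201, 200, 199, 194, 191, 191, 189]
[162, 161, 162, 159, 157, 159, 165, 156, 156, 153, 166, 98, 100, 145, 151, 140, 135, 138, 167, 190, 192, 190, 190, 194, 192, 187, 190, 194, 191, 193, 192, 190, 192, 192, 194, 195, 190, 162, 153, 147, 182, 192, 191, 191, 194, 188, 190, 190, 192, 188, 189, 194, 198, 198, 200, 202, 198, 202, 198, 192]
[165, 159, 162, 158, 160, 164, 153, 161, 152, 156, 159, 161, 91, 104, 132, 129, 125, 123, 109, 172, 190, 188, 198, 194, 188, 191, 195, 192, 196, 188, 190, 191, 194, 196, 196, 198, 148, 133, 132, 161, 187, 192, 190, 187, 187, 193, 193, 192, 192, 191, 187, 192, 192, 193, 191, 196, 201, 202, 204, 199]
```

Call:
{"method": "step_arm", "body": {
  "steps": [
    [1.4,-2.1,0,0,0,0,0.2],
    [2.4,-3.6,0,0,0,0,0.2],
    [3.0,-4.4,0,0,0,0,0.2],
    [3.0,-4.4,0,0,0,0,0.2],
    [3.0,-4.4,0,0,0,0,0.2],
    [3.0,-4.4,0,0,0,0,0.2],
    [3.0,-4.4,0,0,0,0,0.2],
    [3.0,-4.4,0,0,0,0,0.2]
  ]
}}

```text
clock: 39.1
tool_pos: [0.4689, -0.1128, 0.2631]
eef_rot: [-0.199, 0.98, -0.002, -0.012]
contact_force: [0.5, 0.3, -0.5]
opening: 0.401
finger_force: 4.2
```

Call:
{"method": "step_arm", "body": {
  "steps": [
    [3.0,-4.4,0,0,0,0,0.2],
    [2.4,-3.6,0,0,0,0,0.2],
    [1.3,-2.2,0,0,0,0,0.2],
    [0,0,0,0,0,0,0.2],
    [0,0,0,0,0,0,0.2],
    [0,0,0,0,0,0,0.2]
  ]
}}

```text
clock: 39.85
tool_pos: [0.4481, -0.2296, 0.265]
eef_rot: [-0.2, 0.98, -0.002, -0.012]
contact_force: [0.5, 0.1, -1.1]
opening: 0.395
finger_force: 4.2
```

```bash
python3 - <<'E'
from h import *
s=r.get_state();print(go((.447,-.2323,.16),23),s["opening"],s["finger_force"])
snap("wrist","w14"); g=cv2.cvtColor(cv2.imread("pics/w14.png"),cv2.COLOR_BGR2GRAY);w=cv2.cvtColor(cv2.imread("pics/w1.png"),cv2.COLOR_BGR2GRAY)
for nm,(x,y,ww,h) in {"jawL":(280,258,22,42),"jawR":(332,258,24,42)}.items():
    T=w[y:y+h,x:x+ww]; S=g[y-14:y+h+14,x-14:x+ww+14]; R=cv2.matchTemplate(S,T,cv2.TM_CCOEFF_NORMED); _,v,_,l=cv2.minMaxLoc(R); print(nm,round(v,2),"shift",l[0]-14,l[1]-14)
e=proj("w14",(.4472,-.2318,.044)); print("slot expected",e)
u,v=np.round(e).astype(int); print(g[v-35:v+35,u].tolist()); print(g[v-8,u-55:u+55].tolist())
# top image: source head in well and necked gone
snap("top","t14"); g=cv2.imread("pics/t14.png",0); print("well head px exp",proj("t14",(.5454,.2687,.132))); print(g[250:272:2,156:184].tolist())
E
```

```text
(array([-0.05, -0.22, 10.51]), np.float64(0.1), 'pos', array([ 0.4481, -0.2296,  0.265 ]), 'yaw', np.float64(23.12), 'tilt', array([-0.0225, -0.0087, -0.9997]), 'F', array([ 0.49,  0.13, -1.11])) 0.39506942218026975 4.19815215485869
jawL 0.89 shift 4 2
jawR 0.95 shift 0 2
slot expected [314.7 211.6]
[79, 83, 83, 83, 82, 88, 83, 83, 83, 86, 83, 73, 119, 139, 148, 157, 161, 156, 159, 157, 181, 94, 36, 45, 49, 52, 49, 51, 44, 44, 51, 46, 47, 50, 46, 48, 49, 53, 43, 67, 83, 77, 81, 83, 79, 62, 154, 155, 145, 148, 146, 147, 150, 145, 144, 160, 125, 85, 105, 237, 241, 236, 236, 237, 237, 239, 241, 238, 233, 234]
[236, 238, 238, 238, 242, 228, 139, 89, 98, 98, 96, 95, 95, 93, 85, 145, 179, 188, 173, 103, 63, 63, 55, 53, 43, 48, 51, 45, 41, 49, 43, 50, 48, 42, 48, 47, 45, 50, 48, 45, 48, 45, 48, 52, 52, 43, 48, 50, 47, 45, 47, 48, 52, 48, 50, 51, 50, 48, 50, 45, 48, 48, 46, 46, 45, 68, 83, 79, 82, 81, 79, 81, 79, 81, 81, 84, 80, 82, 76, 83, 81, 81, 78, 82, 84, 78, 70, 138, 160, 157, 178, 190, 194, 143, 65, 60, 62, 65, 61, 62, 59, 60, 49, 140, 163, 159, 153, 156, 161, 160]
well head px exp [1
[... 810 characters left out ...]
9, 103, 121, 123, 123, 121, 123, 122, 120, 121], [81, 87, 86, 98, 116, 120, 120, 120, 119, 122, 125, 122, 115, 112, 118, 119, 117, 105, 85, 85, 114, 120, 122, 121, 123, 125, 119, 120], [79, 76, 77, 91, 113, 118, 124, 121, 116, 116, 110, 108, 100, 100, 103, 108, 116, 102, 87, 76, 102, 114, 116, 115, 119, 118, 117, 120], [75, 79, 78, 73, 79, 88, 95, 93, 96, 91, 94, 90, 95, 95, 101, 108, 104, 90, 76, 88, 104, 104, 114, 120, 122, 124, 123, 123], [79, 79, 84, 76, 80, 81, 84, 91, 95, 96, 97, 101, 101, 101, 99, 94, 77, 78, 97, 102, 104, 103, 108, 114, 118, 123, 122, 123], [81, 85, 82, 84, 85, 99, 110, 105, 107, 100, 100, 101, 96, 90, 91, 94, 92, 102, 102, 96, 98, 102, 101, 104, 117, 119, 121, 117]]
```

Call:
{"method": "step_arm", "body": {
  "steps": [
    [-0.05,-0.22,0,0,0,0,0.2],
    [-0.07,0,3,0,0,0,0.2],
    [-0.095,0,4,0,0,0,0.2],
    [-0.095,0,4,0,0,0,0.2],
    [-0.06,0,2.5,0,0,0,0.2],
    [-0.024,0,1,0,0,0,0.2],
    [0,0,0,0,0,0,0.2],
    [0,0,0,0,0,0,0.2]
  ]
}}

```text
clock: 40.95
tool_pos: [0.4496, -0.2333, 0.121]
eef_rot: [-0.199, 0.98, -0.003, -0.011]
contact_force: [0.3, -0.1, -0.6]
opening: 0.393
finger_force: 4.2
```

```bash
python3 - <<'E'
from h import *
s=r.get_state();print(go((.447,-.2323,.0696),23),s["opening"],s["finger_force"])
E
```

```text
(array([0.08, 0.2 , 5.14]), np.float64(-0.0), 'pos', array([ 0.4496, -0.2333,  0.121 ]), 'yaw', np.float64(22.95), 'tilt', array([-0.0206, -0.0102, -0.9997]), 'F', array([ 0.34, -0.14, -0.59])) 0.39287090351045745 4.198084812378511
```

Call:
{"method": "step_arm", "body": {
  "steps": [
    [0.2,0.2,0,0,0,0,0.2],
    [-0.024,0,1,0,0,0,0.2],
    [-0.03,0,1.3,0,0,0,0.2],
    [-0.03,0,1.3,0,0,0,0.2],
    [-0.02,0,0.8,0,0,0,0.2],
    [0,0,0,0,0,0,0.2]
  ]
}}

```text
clock: 41.7
tool_pos: [0.4458, -0.2317, 0.0752]
eef_rot: [-0.199, 0.98, -0.002, -0.013]
contact_force: [0.2, 0.8, -0.4]
opening: 0.402
finger_force: 4.2
```

Call:
{"method": "step_arm", "body": {
  "steps": [
    [-0.01,0,0.4,0,0,0,0.2],
    [-0.005,0,0.2,0,0,0,0.2],
    [-0.003,0,0.1,0,0,0,0.2],
    [0,0,0,0,0,0,0.2]
  ]
}}

```text
clock: 42.2
tool_pos: [0.4462, -0.2321, 0.0691]
eef_rot: [-0.199, 0.98, -0.002, -0.012]
contact_force: [-0.1, -0.3, -0.7]
opening: 0.398
finger_force: 4.2
```

```bash
python3 - <<'E'
from h import *
s=r.get_state();print(go((.447,-.2323,.0696),23),s["opening"],s["finger_force"])
E
```

```text
(array([-0.06, -0.05, -0.05]), np.float64(-0.0), 'pos', array([ 0.4462, -0.2321,  0.0691]), 'yaw', np.float64(22.96), 'tilt', array([-0.0224, -0.0095, -0.9997]), 'F', array([-0.07, -0.28, -0.74])) 0.39832399442200844 4.198207622102927
```

Call:
{"method": "step_arm", "body": {
  "steps": [
    [0,0,0.06,0,0,0,0.2],
    [0,0,0,0,0,0,0.2]
  ]
}}

```text
clock: 42.45
tool_pos: [0.4463, -0.2321, 0.0685]
eef_rot: [-0.199, 0.98, -0.002, -0.012]
contact_force: [1.0, 0.4, -1.0]
opening: 0.402
finger_force: 4.2
```

Call:
{"method": "step_arm", "body": {
  "steps": [
    [0,0,0,0,0,0,0.14],
    [0,0,0,0,0,0,0.1],
    [0,0,0,0,0,0,0.05],
    [0,0,0,0,0,0,0.0],
    [0,0,0,0,0,0,-0.2],
    [0,0,0,0,0,0,-0.6],
    [0,0,0,0,0,0,-1],
    [0,0,0,0,0,0,-1]
  ]
}}

```text
clock: 43.45
tool_pos: [0.4462, -0.2321, 0.0684]
eef_rot: [-0.199, 0.98, -0.002, -0.012]
contact_force: [-0.5, 0.4, 1.0]
opening: 0.917
finger_force: 0.0
```

Call:
{"method": "step_arm", "body": {
  "steps": [
    [0,0,0,0,0,0,-1],
    [0,0,-0.5,0,0,0,-1],
    [0,0,-1.5,0,0,0,-1],
    [0,0,-3,0,0,0,-1],
    [0,0,-4,0,0,0,-1],
    [0,0,-5,0,0,0,-1],
    [0,0,-5,0,0,0,-1],
    [0,0,-2,0,0,0,-1]
  ]
}}

```text
clock: 44.45
tool_pos: [0.4519, -0.2302, 0.2816]
eef_rot: [-0.199, 0.98, -0.004, -0.01]
contact_force: [0.9, -0.1, -1.1]
opening: 1.001
finger_force: 0.0
```

```bash
python3 - <<'E'
from h import *
s=r.get_state();print(go((.447,-.2323,.25),23),s["opening"],s["finger_force"],s["clock"])
snap("wrist","w15"); snap("top","t15")
def edges(p): return proj("w15",p)
g=cv2.imread("pics/w15.png",0); e=proj("w15",(.447,-.2323,.111)); print("bow exp",e); u,v=np.round(e).astype(int)
print(g[v,u-40:u+40].tolist()); print(g[v-30:v+30,u].tolist())
# bow vs start in the top view
a=cv2.imread("pics/t0.png",0);b=cv2.imread("pics/t15.png",0)
d=cv2.absdiff(a[275:335,400:465],b[275:335,400:465]); print("top diff holder max",d.max(),"n>25",(d>25).sum())
E
```

```text
(array([0.47, 0.01, 3.17]), np.float64(-0.0), 'pos', array([ 0.4519, -0.2302,  0.2816]), 'yaw', np.float64(22.96), 'tilt', array([-0.018 , -0.0113, -0.9998]), 'F', array([ 0.94, -0.08, -1.1 ])) 1.0014832180692355 0.0 44.45
bow exp [317.9 218.8]
[93, 85, 115, 141, 142, 141, 142, 137, 143, 142, 140, 142, 138, 147, 104, 45, 26, 36, 30, 29, 32, 26, 75, 153, 173, 204, 219, 213, 212, 211, 182, 180, 194, 191, 188, 191, 189, 190, 191, 192, 188, 190, 188, 191, 188, 190, 188, 189, 189, 203, 144, 96, 102, 109, 110, 92, 78, 61, 27, 32, 23, 21, 26, 15, 6, 52, 131, 151, 144, 139, 141, 140, 140, 136, 133, 132, 132, 89, 49, 54]
[163, 125, 65, 44, 46, 42, 46, 47, 46, 45, 47, 46, 40, 49, 47, 47, 45, 46, 40, 42, 148, 183, 181, 178, 182, 190, 187, 187, 189, 188, 188, 189, 191, 188, 189, 189, 194, 190, 185, 209, 232, 234, 232, 234, 236, 237, 237, 234, 231, 229, 232, 235, 231, 230, 232, 231, 233, 230, 232, 229]
top diff holder max 144 n>25 1108
```

```bash
python3 -c "
from plant import r
print(r.finish_job())"
```

```text
the job is handed in; nothing more can be done
None
```

I handed the job in at about 45 s, but I can't confirm that the source clicked home.

- **Source:** It sits in the well, pushed to a firm stop about 47 mm down with roughly 13–15 N. That depth is within the platform's range.
- **Click:** I never felt a distinct click. On the two test pulls, the source lifted a few millimetres against only about 2 N, so the clips may not be in the groove. After each test I pushed it back down to the stop.
- **Tongs:** They stand centred and upright in their holder, jaws down and let go, and the arm is clear of everything.

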